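Half-time change at the asphalt specimen rack

TASK

It is half time for the asphalt beams in the steel rack: every beam must end up lying fully down in a slot with its steel stud pointing at the rack's tall end plate, so lift out each beam that points the other way, turn it end for end and set it back down in a slot, keeping its top face up. Also collect all the small finished cores from the saw's catch tray into the empty tote. When all of that is done, throw the control lever in front of the rack all the way over to its other side, and leave the other samples, jars and tools on the bench alone.

Things in the scene. Friction and masses are not known exactly. Their poses are not given: they have to be found in the camera images.
- rack: Fixed steel rack, 200 (x) by 298 (y) mm; origin: centre of its underside. Four slots run along its x, centred at y = -117, -39, 39, 117 mm; each 41 wide between thin rails, 176 long, floor 10 mm above the bench, rail tops 22 mm. Tall end plate (85 mm high, 10 thick) at its -x end, nearer the robot; low end plate (24 mm high) at +x. Slots may be empty.
- beam0: Dark asphalt beam, 36 wide (y), 45 high (z), 166 mm long (x): 140 asphalt, a 6 mm steel end plate and a round steel stud, 22 in diameter, 20 long, at mid height of the +x end. Origin: centre of the underside, midway along the 166; +x points to the stud. About 0.6 kg, centre of mass within 10 mm of mid length. Lies in a rack slot, stud either way; may be absent (None).
- beam1: Dark asphalt beam, 36 wide (y), 45 high (z), 166 mm long (x): 140 asphalt, a 6 mm steel end plate and a round steel stud, 22 in diameter, 20 long, at mid height of the +x end. Origin: centre of the underside, midway along the 166; +x points to the stud. About 0.6 kg, centre of mass within 10 mm of mid length. Lies in a rack slot, stud either way; may be absent (None).
- beam2: Dark asphalt beam, 36 wide (y), 45 high (z), 166 mm long (x): 140 asphalt, a 6 mm steel end plate and a round steel stud, 22 in diameter, 20 long, at mid height of the +x end. Origin: centre of the underside, midway along the 166; +x points to the stud. About 0.6 kg, centre of mass within 10 mm of mid length. Lies in a rack slot, stud either way; may be absent (None).
- beam3: Dark asphalt beam, 36 wide (y), 45 high (z), 166 mm long (x): 140 asphalt, a 6 mm steel end plate and a round steel stud, 22 in diameter, 20 long, at mid height of the +x end. Origin: centre of the underside, midway along the 166; +x points to the stud. About 0.6 kg, centre of mass within 10 mm of mid length. Lies in a rack slot, stud either way; may be absent (None).
- beam0_stud (a point): Centre of the outer face of beam0's steel stud, 83 mm along its +x from the origin, 22.5 mm above its underside.
- beam1_stud (a point): Centre of the outer face of beam1's steel stud, 83 mm along its +x from the origin, 22.5 mm above its underside.
- beam2_stud (a point): Centre of the outer face of beam2's steel stud, 83 mm along its +x from the origin, 22.5 mm above its underside.
- beam3_stud (a point): Centre of the outer face of beam3's steel stud, 83 mm along its +x from the origin, 22.5 mm above its underside.
- tray: Trimming saw with its fixed steel catch tray. Origin: centre of the tray's underside. Tray 230 (x) by 200 (y) mm, floor 6 mm above the bench, walls 4 thick and 26 high over the bench. The saw's housing begins 145 mm from the tray's centre towards +y and is 280 high.
- core0: Finished asphalt core, a plain dark cylinder 50 mm in diameter and 55 mm high, about 0.26 kg, standing in the catch tray. Origin: centre of its underside, z along its axis. May be absent (None).
- core1: Finished asphalt core, a plain dark cylinder 50 mm in diameter and 55 mm high, about 0.26 kg, standing in the catch tray. Origin: centre of its underside, z along its axis. May be absent (None).
- core2: Finished asphalt core, a plain dark cylinder 50 mm in diameter and 55 mm high, about 0.26 kg, standing in the catch tray. Origin: centre of its underside, z along its axis. May be absent (None).
- core3: Finished asphalt core, a plain dark cylinder 50 mm in diameter and 55 mm high, about 0.26 kg, standing in the catch tray. Origin: centre of its underside, z along its axis. May be absent (None).
- tote: Fixed grey plastic open tote, outer 240 (x) by 200 (y) by 60 high mm, walls and floor 5 mm. Origin: centre of its underside on the bench.
- control (a joint): Control lever between the robot and the rack, in rad: 0 = leaning 0.5 rad to one side (robot's right), grows as the lever swings over to the robot's left, 1.0 = fully over. It pivots about a level axis and stays where it is left; a light push moves it.
- control_tip (a point): Centre of the 26 mm ball on top of the lever, 80 mm from the pivot, which is 22 mm above the bench.
- puck: Bystander: asphalt puck, 80 mm in diameter, 55 high, with a steel fitting on top (89 mm high in all). Leave alone.
- big_core: Bystander: large asphalt core, 104 mm in diameter, 70 high. Leave alone.
- slab: Bystander: asphalt block 50 x 160 x 70 high mm. Leave alone.
- jar0: Bystander: clear jar of stones, 64 mm in diameter, 65 high. Leave alone.
- jar1: Bystander: clear jar of stones like jar0. Leave alone.
- brush: Bystander: hand brush lying on the bench. Leave alone.
Things that resemble listed ones, but are neither listed nor needed, are in the scene too. Leave any green or yellow look-alike of the beam2 alone.

How it is judged:
By the outcome, as a careful person would: the job done as asked, in the order asked, and still so for the second after the job is handed in, with the robot touching nothing.
Of beam0, beam1, beam2 only 2 to 3 are there at a start; the rules pass over those that are not, and their reading is None.
Of core0, core1, core2, core3 only 3 to 4 are there at a start; the rules pass over those that are not, and their reading is None.
At some moment in a run one of core0, core1, core2, core3 may be knocked a few centimetres aside while the robot is not near it.
It also fails if it takes over 210 s, if anything falls off the work surface, if the arm or the gripper's body presses on something with over 40 N, if the wrist force passes 120 N, or if a joint passes its speed limit or range.

ROBOT

A 6-joint arm with a two-finger parallel gripper is mounted at the origin on the work surface. World frame = base frame: x ahead of the robot, y to its left, z up, the work surface at z = 0. Lengths are in m, angles in rad, forces in N, time in s.
With the tool pointing down it reaches from about 0.275 to 0.75 m from the base axis. Payload 10.2 kg.
Tool frame: the origin (TCP) lies on the centre line of the jaws, within the pads' length; the fingertips stand 19 mm ahead of it and the grasp point (between the pads) is the TCP; x points along the fingers, z is the direction in which the jaws open and shut, and the axes are right-handed (so a half turn about x gives the same grasp; the last joint's range is limited). The gripper opens to 85 mm and grips with 20 to 120 N. Pads are 22 mm wide; open, the fingers measure 114 mm over their backs; the gripper's body (76 mm by 85 mm) begins 54 mm behind the grasp point. The pads swing forward as they close: fully open they stand 13 mm farther back than shut.
Start: joints at [1.016, 0.313, 1.498, -0, 1.331, -0.223], TCP at [0.171, 0.496, 0.226] pointing down, gripper open.
Joint ranges: [-2.94, 2.94], [-0.97, 2.17], [0.19, 2.56], [-1.23, 4.37], [0.02, 3.11], [-2.88, 2.88]. Speed limits (rad/s): [2.39, 2.39, 3.01, 3.14, 3.14, 3.14].

INTERFACE

Orientations are given as a unit quaternion [x, y, z, w].
In Python, from cell import r gives the robot as it stands.
- The arm moves only by the tool drive_tool, never from a script. Its argument "motion" is a list that holds one entry, the list of rows, each a list of 5 numbers: the shift along the tool's x, y, z in m, then the turn about the tool's x in degrees, then the finger opening in m, from 0 to 0.0854. A call has 1 to 8 rows; each row is the pose to reach, as a shift and turn from the pose measured when the call began, along the tool's axes at that moment; what a row does not reach only later rows make up. A row lasts 1/8 s, in which the tool goes at most 62.5 mm and 10.7 degrees, less where a joint would pass 70% of its speed; a pose out of reach is approached as far as the arm can. A call with a gripper value outside its range is refused whole. The fingers move at their own pace and stop on an object; the grip force is fixed at half the most. Time passes only in rows, so rows that repeat a pose let the fingers close. It gives the time, the measured TCP pose, the force and the opening at its end, in the units of the state.
- r.state(): the state, without advancing time (a new reading comes with each control period).
- r.read_camera(name): name is "side" or "top" or "wrist"; returns a dict with "image" (480x640x3 uint8, red, green, blue), "range_z" (480x640 float32, m along the optical axis (not along the pixel's ray), 0 where there is no reading), "intrinsics" (3x3 intrinsics, pixels), "eye" and "rotation" of the camera in the world. Camera axes: x right, y down, z forward; pixel columns grow to the right and rows downward; lengths in m; the calibration is good to about 2 mm. A picture is of the moment at which its call begins.
- r.hand_in(): hands the job in, once; it reports no verdict.
The state is a dict: "time_s": time; "joints": joint angles; "dq": joint speeds; "tau": joint torques, N m; "ee_pos": TCP position; "tcp_rot": TCP orientation; "wrist_force": force on the tool from outside, world axes, zero at the start; "moment": the same for the moment, N m; "opening": finger opening in m.
Only numpy, scipy, OpenCV 4.12 (cv2) and the standard library are available. Lean on these libraries where they do the work, as an engineer would, in place of code of your own. Each camera call takes 0.05 s, during which the arm holds its last target.

## Working session

There is one attempt and no reset: what is moved stays moved. The work goes in short steps, Python scripts to look and compute and a tool call to move; the robot and the scene stay as the last step left them, time stands still between calls to the robot, and variables do not carry over. Pictures are saved under pics/ and viewed, and the job is handed in when it is done.

Besides the shell and the picture viewer there is one more tool, called by a JSON object that holds its "op" and its "data". drive_tool: Moves the arm, as the interface text tells. Its arguments: {"type":"object","properties":{"motion":{"type":"array","items":{"type":"array","items":{"type":"array","items":{"type":"number"}}}}},"required":["motion"]}

```bash
ls; mkdir -p pics; python3 - <<'E'
from cell import r
import cv2,numpy as np
print(r.state())
for n in ["top","side","wrist"]:
    c=r.read_camera(n); cv2.imwrite(f"pics/{n}0.png",c["image"][:,:,::-1]); print(n,c["intrinsics"].tolist(),c["eye"],c["rotation"])
    np.savez(f"{n}0.npz",**c)
E
```

```text
pics
{'time_s': 0.0, 'joints': array([ 1.01560790e+00,  3.13416439e-01,  1.49840357e+00, -1.27243901e-05,
        1.33098146e+00, -2.23399864e-01]), 'dq': array([ 0.00029802,  0.00020825,  0.00076117, -0.00094581,  0.0013265 ,
        0.00185717]), 'tau': array([-1.67859071e-04, -4.12267470e+01, -2.59742492e+01, -2.01664484e-04,
        4.17350195e-03,  2.45223976e-05]), 'ee_pos': array([0.17089149, 0.49614658, 0.22566486]), 'tcp_rot': array([-0.41073806,  0.57609461,  0.41040021,  0.57530941]), 'wrist_force': array([ 0.12754382, -0.94908996,  0.83064602]), 'moment': array([ 0.04534877, -0.02524813, -0.04790776]), 'opening': 0.08527946566956995}
top [[614.090231389365, 0.0, 322.88774850231647], [0.0, 614.090231389365, 240.3452322459676], [0.0, 0.0, 1.0]] [0.28923233 0.02733827 1.32845333] [-0.70044926  0.70827743 -0.06379124  0.06037048]
side [[622.0694033627367, 0.0, 316.2757895572902], [0.0, 622.0694033627367, 249.86069035919877], [0.0, 0.0, 1.0]] [ 0.13502268 -1.0473921   0.85454615] [ 0.87385536 -0.14934462  0.07559028 -0.4564637 ]
wrist [[428.0006379046727, 0.0, 322.59116318310174], [0.0, 428.0006379046727, 236.751591041947], [0.0, 0.0, 1.0]] [0.09279245 0.52374052 0.3722492 ] [0.80302912 0.57292691 0.09480203 0.13383412]
```

View pics/top0.png

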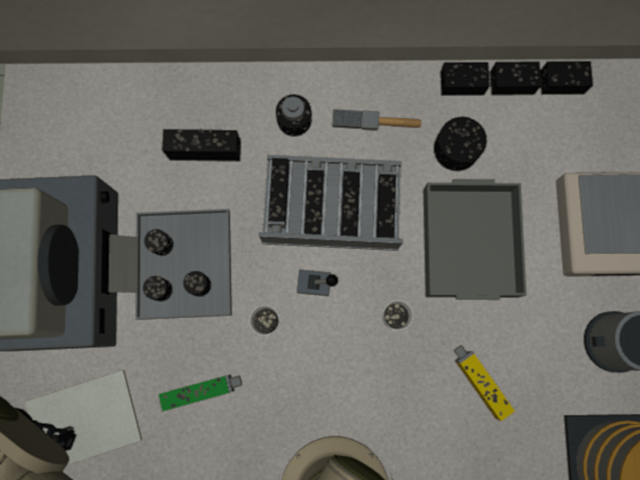

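View pics/side0.png

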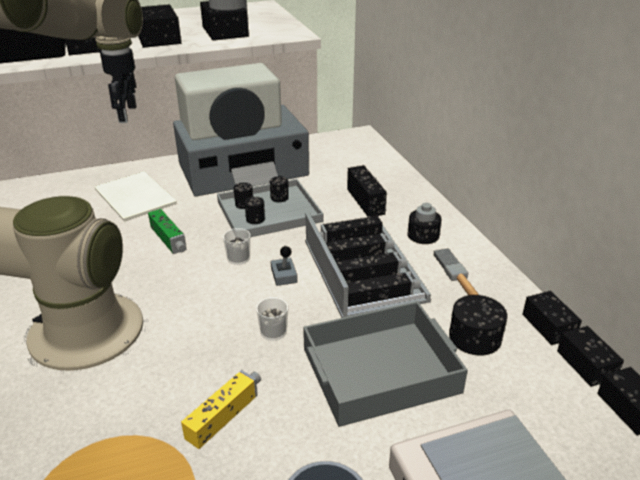

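View pics/wrist0.png

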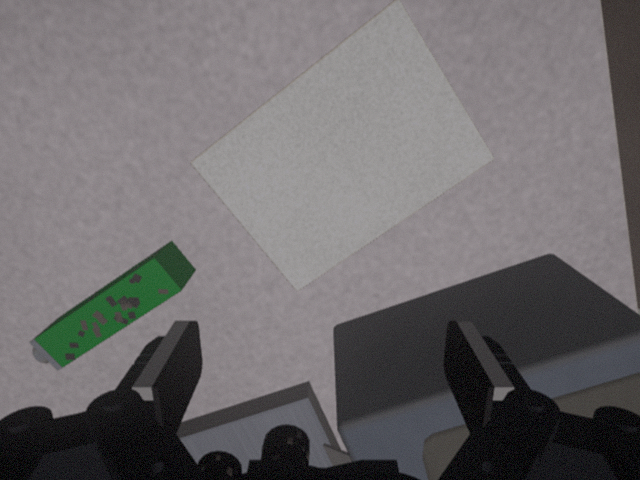

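```bash
cat > h.py <<'E'
import numpy as np,cv2
from scipy.spatial.transform import Rotation as R
def pts(c):
    z=c["range_z"];K=c["intrinsics"];v,u=np.mgrid[:480,:640]
    p=np.stack([(u-K[0,2])/K[0,0]*z,(v-K[1,2])/K[1,1]*z,z],-1)
    q=R.from_quat(c["rotation"]).as_matrix()
    P=p@q.T+c["eye"]; P[z==0]=np.nan
    return P
def crop(img,x0,x1,y0,y1,s,name):
    cv2.imwrite(name,cv2.resize(img[y0:y1,x0:x1,::-1],None,fx=s,fy=s,interpolation=cv2.INTER_CUBIC))
E
python3 - <<'E'
from h import *
c=dict(np.load("top0.npz"));P=pts(c)
crop(c["image"],250,420,145,310,4.5 if 0 else 3.6,"pics/c1.png")
s=dict(np.load("side0.npz"))
crop(s["image"],290,440,200,320,5,"pics/c2.png")
for u,v in [(280,185),(281,230),(315,170),(315,200),(316,235),(350,200),(386,200),(386,170),(386,238),(280,162),(300,242),(270,245),(400,245),(331,281),(160,241),(155,287),(196,282),(215,220),(475,240),(30,10),(60,300),(500,330)]:
    print(u,v,P[v,u].round(4))
E
```

```text
280 185 [0.6377 0.1105 0.0512]
281 230 [0.5471 0.1108 0.0115]
315 170 [0.6683 0.035  0.0581]
315 200 [0.6035 0.0357 0.0528]
316 235 [0.5211 0.0341 0.087 ]
350 200 [ 0.6008 -0.0387  0.0605]
386 200 [ 0.602  -0.116   0.0522]
386 170 [ 0.6705 -0.1188  0.0452]
386 238 [ 0.5136 -0.1099  0.0852]
280 162 [0.6886 0.1104 0.0524]
300 242 [0.5141 0.0684 0.0454]
270 245 [5.161e-01 1.356e-01 1.000e-04]
400 245 [ 0.5027 -0.1415  0.061 ]
331 281 [0.4238 0.0049 0.1049]
160 241 [0.517  0.3615 0.059 ]
155 287 [0.4201 0.3677 0.0615]
196 282 [0.4297 0.2837 0.0601]
215 220 [5.733e-01 2.572e-01 5.000e-04]
475 240 [ 0.522  -0.3145  0.0023]
30 10 [ 1.3339  0.9152 -0.4216]
60 300 [0.3823 0.4954 0.2192]
500 330 [ 0.3257 -0.3561  0.0064]
```

View pics/c1.png

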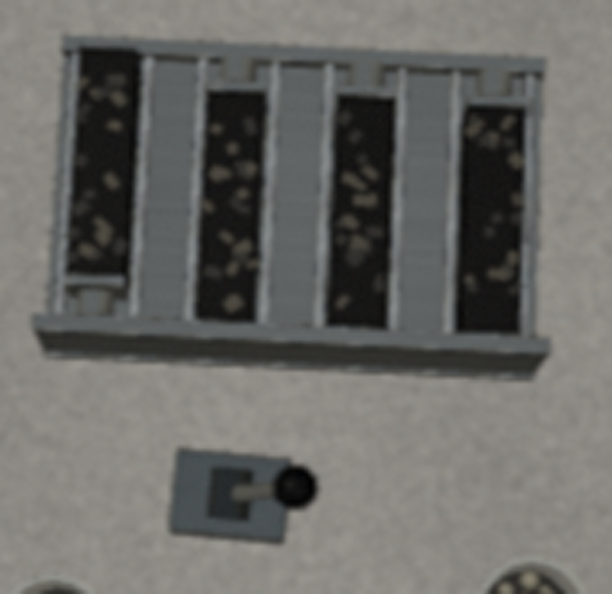

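View pics/c2.png

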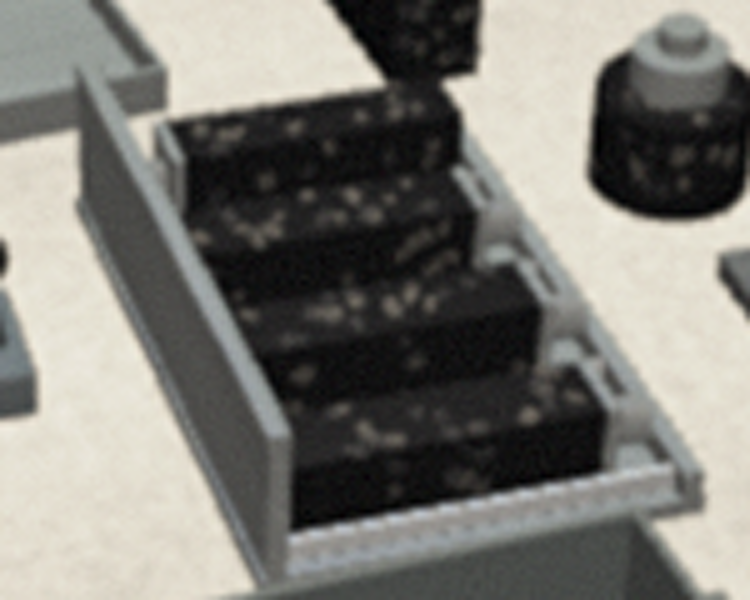

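```bash
python3 - <<'E'
from h import *
c=dict(np.load("top0.npz"));P=pts(c)
print(R.from_quat([-0.41073806,0.57609461,0.41040021,0.57530941]).as_matrix().round(3))
w=dict(np.load("wrist0.npz"));print(R.from_quat(w["rotation"]).as_matrix().round(3))
c2=c["image"].astype(int)
def rect(m,name):
    q=P[m][:,:2]; print(name,len(q),q.mean(0).round(4),np.median(q,0).round(4),[np.round(a,4) for a in cv2.minAreaRect((q*1000).astype(np.float32))])
x,y,z=P[...,0],P[...,1],P[...,2]
dark=c2.max(-1)<75
for y0 in (.11,.035,-.04,-.117):
    rect((abs(z-.055)<.012)&(abs(y-y0)<.022)&(x>.5)&(x<.72)&dark,"beam")
rect((z>.07)&(z<.1)&(x>.48)&(x<.55)&(abs(y)<.17),"plate")
rect((z>.02)&(z<.04)&(x>.39)&(x<.6)&(y<-.2)&(y>-.45),"tote?")
rect((z>.045)&(z<.08)&(x>.39)&(x<.6)&(y<-.2)&(y>-.45),"toterim")
rect((z>.014)&(z<.035)&(x>.3)&(x<.6)&(y>.2)&(y<.47),"trayrim")
for a in [(.51,.36),(.42,.367),(.43,.283)]:
    rect((z>.05)&(z<.07)&(np.hypot(x-a[0],y-a[1])<.04),"core")
E
```

```text
[[-0.001 -0.945  0.326]
 [-0.001  0.326  0.945]
 [-1.     0.    -0.001]]
[[ 0.326  0.895  0.306]
 [ 0.946 -0.308 -0.106]
 [-0.001  0.324 -0.946]]
beam 1064 [0.6226 0.1141] [0.6239 0.1145] [array([607.0007, 110.4323]), array([182.1179,  43.0337]), np.float64(0.028)]
beam 1074 [0.5979 0.038 ] [0.5989 0.038 ] [array([590.6521,  36.3108]), array([159.6314,  41.9343]), np.float64(1.4579)]
beam 1122 [ 0.5922 -0.0387] [ 0.5924 -0.0388] [array([587.239 , -41.2898]), array([ 43.745 , 160.4921]), np.float64(89.004)]
beam 1139 [ 0.5862 -0.1157] [ 0.5862 -0.1158] [array([ 581.0558, -116.1864]), array([157.6491,  43.2431]), np.float64(0.6279)]
plate 864 [0.5156 0.0061] [0.5155 0.0063] [array([516.6153,   5.4814]), array([297.3131,  11.8204]), np.float64(86.6049)]
tote? 409 [ 0.4944 -0.3408] [ 0.4981 -0.3947] [array([ 498.839 , -298.6916]), array([198.05  , 204.7787]), np.float64(89.0771)]
toterim 1128 [ 0.4653 -0.3122] [ 0.4495 -0.3248] [array([ 495.0754, -301.6444]), array([203.324 , 209.8998]), np.float64(89.8)]
trayrim 1536 [0.4633 0.3498] [0.4511 0.362 ] [array([447.776 , 343.7202]), array([289.2791, 249.1785]), np.float64(0.8348)]
core 464 [0.5174 0.37  ] [0.5172 0.3697] [array([518.2033, 370.4578]), array([49.5245, 47.6901]), np.float64(24.1531)]
core 477 [0.4194 0.369 ] [0.4199 0.3687] [array([420.0446, 370.0186]), array([49.4828, 48.4198]), np.float64(22.9069)]
core 473 [0.4285 0.2864] [0.4279 0.286 ] [array([428.9288, 286.6976]), array([48.6479, 48.0619]), np.float64(3.1452)]
```

```bash
cat >> h.py <<'E'
def go(s,x,y,z,yaw):
    "tool shift + turn from state to world xyz and tool-z yaw (deg)"
    M=R.from_quat(s["tcp_rot"]).as_matrix()
    d=M.T@(np.array([x,y,z])-s["ee_pos"])
    cur=np.degrees(np.arctan2(M[1,2],M[0,2]))
    t=-(((yaw-cur)+180)%360-180)
    print("at",s["time_s"],s["ee_pos"].round(4),"yaw %.2f"%cur,"q6 %.2f"%s["joints"][5],"op %.4f"%s["opening"],"F",s["wrist_force"].round(1))
    print("shift mm",(d*1000).round(1),"turn %.2f"%t)
E
python3 -c "
from h import *
from cell import r
go(r.state(),.56,0,.30,86.6)"
```

```text
at 0.15 [0.1709 0.4962 0.2258] yaw 70.99 q6 -0.22 op 0.0849 F [ 0.4  0.6 -0.3]
shift mm [ -74.  -529.5 -342.5] turn -15.61
```

{"op": "drive_tool", "data": {"motion": [[[-0.074,-0.066,-0.043,-2,0.085],[-0.074,-0.132,-0.086,-4,0.085],[-0.074,-0.198,-0.128,-6,0.085],[-0.074,-0.265,-0.171,-8,0.085],[-0.074,-0.33,-0.214,-10,0.085],[-0.074,-0.397,-0.257,-12,0.085],[-0.074,-0.463,-0.3,-14,0.085],[-0.074,-0.53,-0.343,-15.6,0.085]]]}}

```text
time_s: 1.15
ee_pos: [0.4681, 0.1162, 0.2991]
tcp_rot: [-0.485, 0.515, 0.485, 0.514]
wrist_force: [0.7, 0.7, -0.2]
opening: 0.0847
```

```bash
python3 -c "
from h import *
from cell import r
go(r.state(),.56,0,.30,86.6)"
```

```text
at 1.15 [0.4681 0.1162 0.2991] yaw 86.63 q6 -1.51 op 0.0847 F [ 0.7  0.7 -0.2]
shift mm [  -0.8  -98.6 -110.6] turn 0.03
```

{"op": "drive_tool", "data": {"motion": [[[0,-0.05,-0.055,0,0.06],[0,-0.1,-0.11,0,0.06],[0,-0.1,-0.11,0,0.06],[0,-0.1,-0.11,0,0.06]]]}}

```text
time_s: 1.65
ee_pos: [0.5619, -0.0008, 0.2981]
tcp_rot: [-0.484, 0.516, 0.485, 0.514]
wrist_force: [-0.4, 0.6, 0.9]
opening: 0.0598
```

```bash
python3 - <<'E'
from h import *
from cell import r
c=r.read_camera("wrist");np.savez("w1.npz",**c);cv2.imwrite("pics/w1.png",c["image"][:,:,::-1])
s=r.state();go(s,.56,0,.30,86.6);print(c["eye"],s["joints"].round(3))
E
```

```text
at 1.7 [5.613e-01 4.000e-04 2.986e-01] yaw 86.58 q6 -1.72 op 0.0602 F [-0.8  0.4  0. ]
shift mm [-1.4  1.3 -0.4] turn -0.02
[0.47957327 0.00459727 0.44481496] [-2.080e-01  3.580e-01  1.249e+00 -1.000e-03  1.536e+00 -1.719e+00]
```

View pics/w1.png

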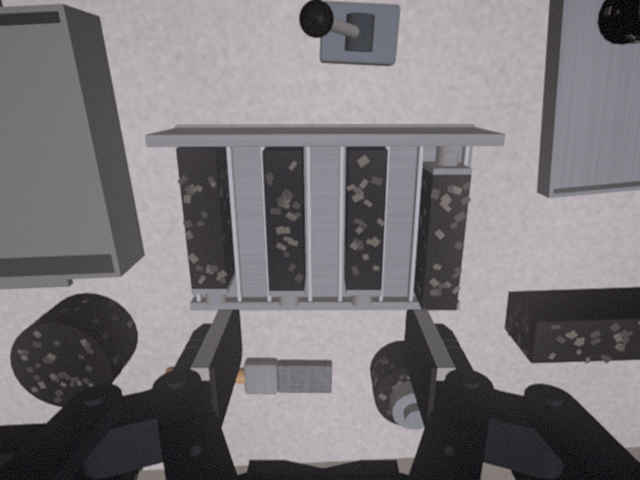

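```bash
python3 - <<'E'
from h import *
c=dict(np.load("w1.npz"))
crop(c["image"],140,340,110,320,2.85,"pics/w1a.png")
crop(c["image"],320,520,110,320,2.85,"pics/w1b.png")
E
```

```text
(no output)
```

View pics/w1a.png

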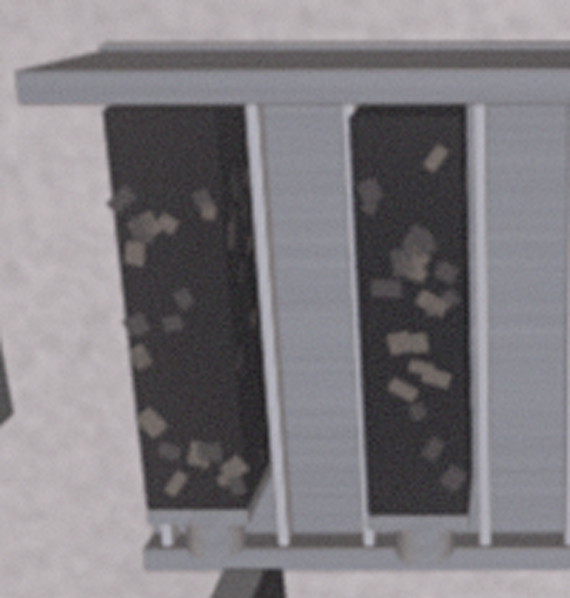

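View pics/w1b.png

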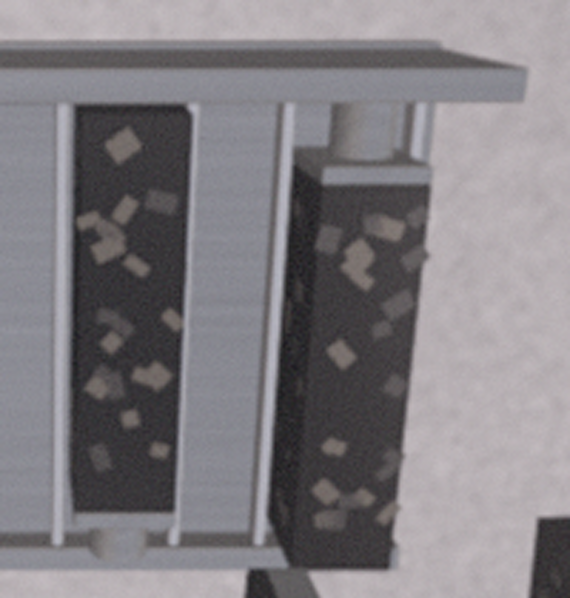

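```bash
cat > fit.py <<'E'
from h import *
from scipy.optimize import least_squares
c=dict(np.load("w1.npz"))
K=c["intrinsics"];Q=R.from_quat(c["rotation"]).as_matrix();e=c["eye"]
def ray(u,v,z):
    d=Q@np.array([(u-K[0,2])/K[0,0],(v-K[1,2])/K[1,1],1]); return e+d*(z-e[2])/d[2]
a=lambda X,Y:(140+X/2.85,110+Y/2.85); b=lambda X,Y:(320+X/2.85,110+Y/2.85)
obs=[]
for p,z,x,y in [(a(17,71),.085,-.1,-.149),(a(20,104),.085,-.09,-.149),(b(527,68),.085,-.1,.149),(b(525,102),.085,-.09,.149)]:
    obs+= [(ray(*p,z),x,y)]
rails=[(-.117,1,a(252,104),a(284,543)),(-.039,-1,a(350,104),a(369,543)),(-.039,1,a(477,104),a(485,543)),(.039,-1,b(65,104),b(58,543)),(.039,1,b(195,104),b(174,543)),(.117,-1,b(288,104),b(260,543))]
low=[ray(*a(160,567),.024),ray(*b(270,566),.024)]
def f(q):
    x0,y0,th,t=q; C=np.array([[np.cos(th),-np.sin(th)],[np.sin(th),np.cos(th)]])
    r=[]
    for P,x,y in obs: r+=list(C.T@(P[:2]-[x0,y0])-[x,y])
    for cy,sg,p1,p2 in rails:
        for p in (p1,p2): r.append((C.T@(ray(*p,.022)[:2]-[x0,y0]))[1]-(cy+sg*(.0205+t/2)))
    for P in low: r.append((C.T@(P[:2]-[x0,y0]))[0]-.1)
    return np.array(r)
s=least_squares(f,[.61,0,-.06,.003])
x0,y0,th,t=s.x;print("rack",s.x.round(4),np.degrees(th));print((s.fun*1000).round(1))
for cy in (.117,.039,-.039,-.117): print(cy,(np.array([x0,y0])+[-np.sin(th)*cy,np.cos(th)*cy]).round(4))
E
python3 fit.py
```

```text
rack [ 0.6106 -0.0009 -0.0588  0.0039] -3.3678686136019578
[ 2.5  1.4  1.9  1.   2.3 -1.8  1.9 -1.1  0.3  0.5  0.7  0.2 -0.8  0.1
  0.6  0.1  0.1 -0.  -1.3 -0.  -4.3 -4.3]
0.117 [0.6175 0.1159]
0.039 [0.6129 0.038 ]
-0.039 [ 0.6083 -0.0398]
-0.117 [ 0.6037 -0.1177]
```

```bash
cat >> fit.py <<'E'
C=np.array([[np.cos(th),-np.sin(th)],[np.sin(th),np.cos(th)]])
for p in [a(195,511),a(420,515),b(120,514)]:
    P=ray(*p,.055);l=C.T@(P[:2]-[x0,y0]);m=l-[.057,0];print("beam mid rack",m.round(4),"world",(C@m+[x0,y0]).round(4))
t0=dict(np.load("top0.npz"));K=t0["intrinsics"];Q=R.from_quat(t0["rotation"]).as_matrix();e=t0["eye"]
# top crop scale 3.6 offs 250,145
g=lambda X,Y:(250+X/3.6,145+Y/3.6)
for p,z in [(g(65,40),.024),(g(545,62),.024),(g(35,318),.085),(g(548,343),.085),(g(238,92),.055),(g(366,96),.055),(g(493,105),.055),(g(226,320),.055),(g(357,327),.055),(g(490,332),.055)]:
    print("top",(C.T@(ray(*p,z)[:2]-[x0,y0])).round(4))
E
python3 fit.py
```

```text
rack [ 0.6106 -0.0009 -0.0588  0.0039] -3.3678686136019578
[ 2.5  1.4  1.9  1.   2.3 -1.8  1.9 -1.1  0.3  0.5  0.7  0.2 -0.8  0.1
  0.6  0.1  0.1 -0.  -1.3 -0.  -4.3 -4.3]
0.117 [0.6175 0.1159]
0.039 [0.6129 0.038 ]
-0.039 [ 0.6083 -0.0398]
-0.117 [ 0.6037 -0.1177]
beam mid rack [-1.000e-04 -1.174e-01] world [ 0.6036 -0.1181]
beam mid rack [ 0.0016 -0.0382] world [ 0.61   -0.0391]
beam mid rack [0.0013 0.0369] world [0.6141 0.0359]
top [0.0924 0.1453]
top [ 0.0926 -0.1496]
top [-0.0932  0.1457]
top [-0.0936 -0.1481]
top [0.0553 0.0369]
top [ 0.0565 -0.0396]
top [ 0.0546 -0.1155]
top [-0.0834  0.0371]
top [-0.0839 -0.0398]
top [-0.0832 -0.1177]
```

```bash
python3 -c "
from h import *
from cell import r
go(r.state(),.6083,-.0398,.045,86.63)"
```

```text
at 1.7 [5.613e-01 4.000e-04 2.986e-01] yaw 86.58 q6 -1.72 op 0.0602 F [-0.8  0.4  0. ]
shift mm [253.5 -49.7 -37.2] turn -0.05
```

{"op": "drive_tool", "data": {"motion": [[[0.05,-0.025,-0.019,0,0.06],[0.1,-0.05,-0.037,0,0.06],[0.15,-0.05,-0.037,0,0.06],[0.15,-0.05,-0.037,0,0.06],[0.15,-0.05,-0.037,0,0.06]]]}}

```text
time_s: 2.33
ee_pos: [0.6095, -0.039, 0.1513]
tcp_rot: [-0.486, 0.514, 0.484, 0.515]
wrist_force: [0.1, 0.3, 0.3]
opening: 0.0599
```

```bash
python3 - <<'E'
from h import *
from cell import r
c=r.read_camera("wrist");np.savez("w2.npz",**c);cv2.imwrite("pics/w2.png",c["image"][:,:,::-1])
for i in range(4):
    s=r.state();print(s["ee_pos"],s["time_s"]); 
go(s,.6083,-.0398,.045,86.63)
E
```

```text
[ 0.60971602 -0.03912267  0.15161686] 2.375
[ 0.60971602 -0.03912267  0.15161686] 2.375
[ 0.60971602 -0.03912267  0.15161686] 2.375
[ 0.60971602 -0.03912267  0.15161686] 2.375
at 2.375 [ 0.6097 -0.0391  0.1516] yaw 86.64 q6 -1.77 op 0.0598 F [0.  1.1 0.1]
shift mm [106.6   1.7  -0.6] turn 0.01
```

View pics/w2.png

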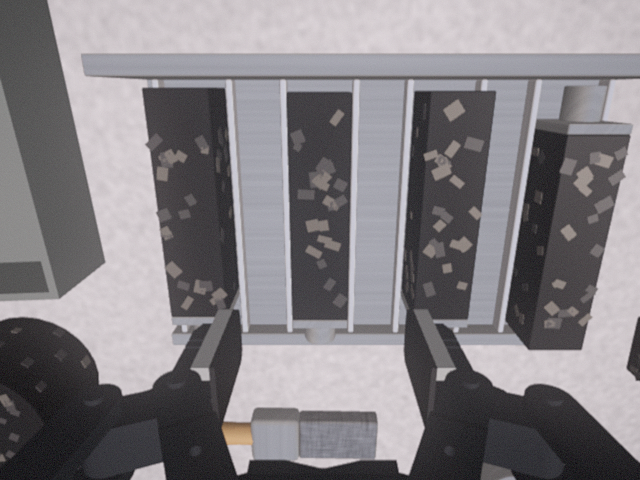

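{"op": "drive_tool", "data": {"motion": [[[0.05,0.001,-0.001,0,0.06],[0.09,0.001,-0.001,0,0.06],[0.107,0.001,-0.001,0,0.06],[0.107,0.001,-0.001,0,0.06],[0.107,0.001,-0.001,0,0.03],[0.107,0.001,-0.001,0,0.03],[0.107,0.001,-0.001,0,0.03],[0.107,0.001,-0.001,0,0.03]]]}}

```text
time_s: 3.38
ee_pos: [0.6101, -0.0407, 0.047]
tcp_rot: [-0.487, 0.513, 0.483, 0.515]
wrist_force: [-2.2, -1.8, 6.8]
opening: 0.0329
```

```bash
python3 - <<'E'
from h import *
from cell import r
s=r.state();go(s,.6083,-.0398,.15,86.63); print(s["moment"])
E
```

```text
at 3.375 [ 0.6101 -0.0407  0.047 ] yaw 86.63 q6 -1.77 op 0.0329 F [-2.2 -1.8  6.8]
shift mm [-103.     1.2    0.6] turn 0.00
[-0.02467802  0.2687806  -0.01720027]
```

{"op": "drive_tool", "data": {"motion": [[[0,0,0,0,0.02],[0,0,0,0,0.02]]]}}

```text
time_s: 3.62
ee_pos: [0.6101, -0.0408, 0.0473]
tcp_rot: [-0.487, 0.513, 0.483, 0.515]
wrist_force: [-0.8, -0.5, -1.5]
opening: 0.0325
```

```bash
python3 - <<'E'
from h import *
from cell import r
c=r.read_camera("wrist");np.savez("w3.npz",**c);cv2.imwrite("pics/w3.png",c["image"][:,:,::-1])
c=r.read_camera("side");crop(c["image"],290,440,180,320,5,"pics/s3.png")
s=r.state();go(s,.6083,-.0398,.15,86.63); print(s["moment"])
E
```

```text
at 3.725 [ 0.6101 -0.0408  0.0472] yaw 86.64 q6 -1.77 op 0.0324 F [-1.1  0.3 -1.2]
shift mm [-102.8    1.2    0.6] turn 0.01
[-0.05919103  0.20526205  0.01010877]
```

View pics/w3.png

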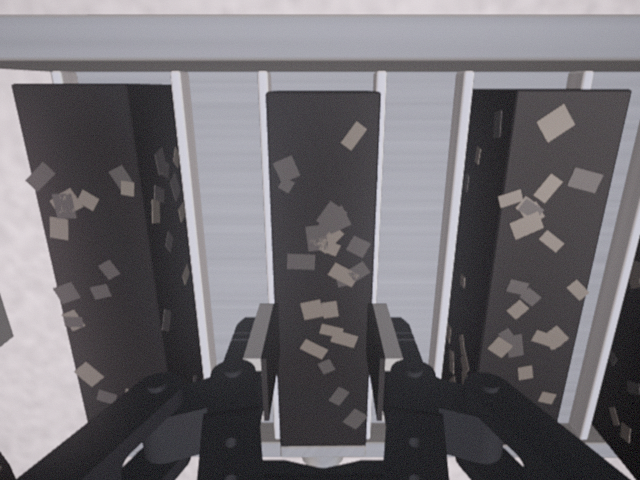

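View pics/s3.png

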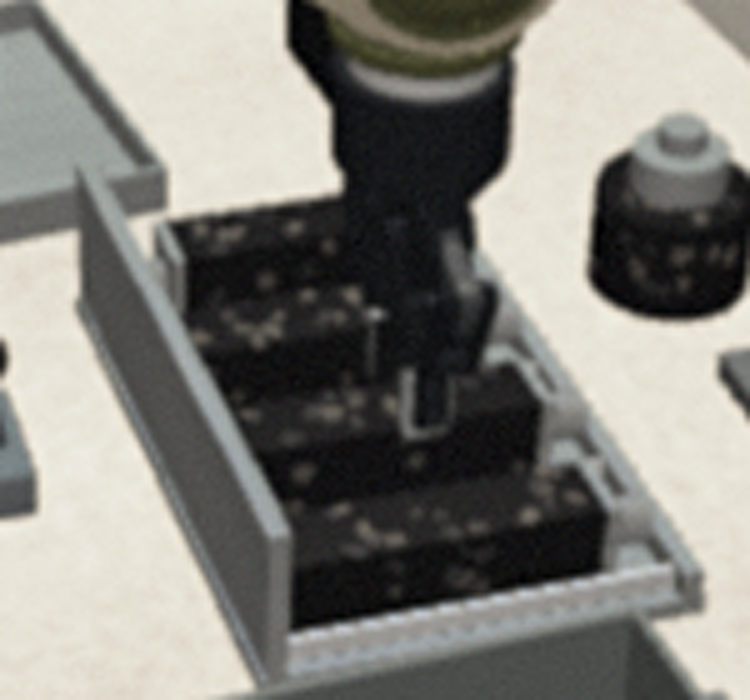

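{"op": "drive_tool", "data": {"motion": [[[-0.03,0,0,0,0.02],[-0.07,0,0,0,0.02],[-0.108,0,0,0,0.02],[-0.108,0,0,0,0.02]]]}}

```text
time_s: 4.22
ee_pos: [0.6105, -0.0407, 0.1574]
tcp_rot: [-0.489, 0.512, 0.481, 0.516]
wrist_force: [-0.0, -0.0, -6.0]
opening: 0.0325
```

```bash
python3 - <<'E'
from h import *
from cell import r
c=r.read_camera("wrist");np.savez("w3.npz",**c);cv2.imwrite("pics/w4.png",c["image"][:,:,::-1])
c=r.read_camera("side");crop(c["image"],290,440,180,320,5,"pics/s4.png")
s=r.state();go(s,.6083,-.0398,.15,-93.37); print(s["moment"])
E
```

```text
at 4.325 [ 0.6086 -0.0403  0.1534] yaw 86.64 q6 -1.77 op 0.0325 F [-0.3 -0.4 -7.1]
shift mm [3.4 0.4 0.4] turn -179.99
[ 0.00713517  0.04418003 -0.04789809]
```

View pics/s4.png

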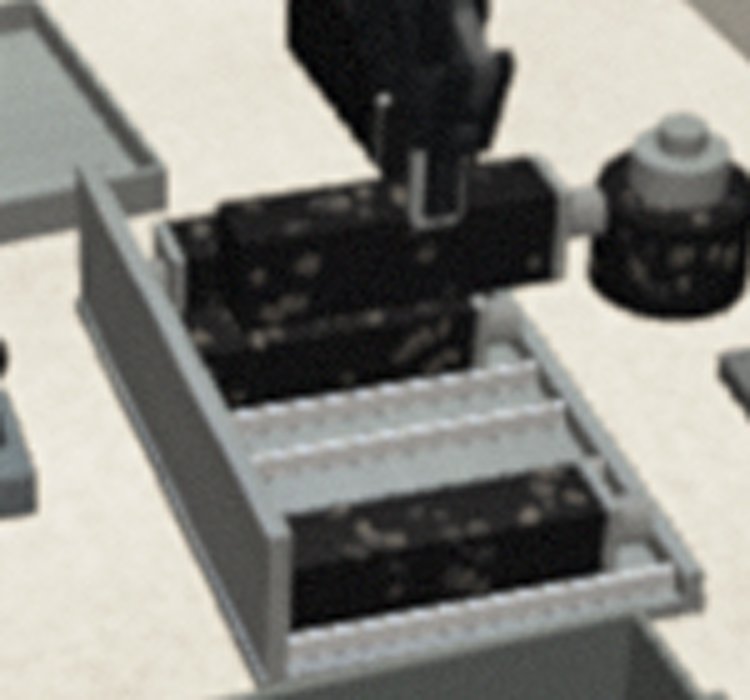

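View pics/w4.png

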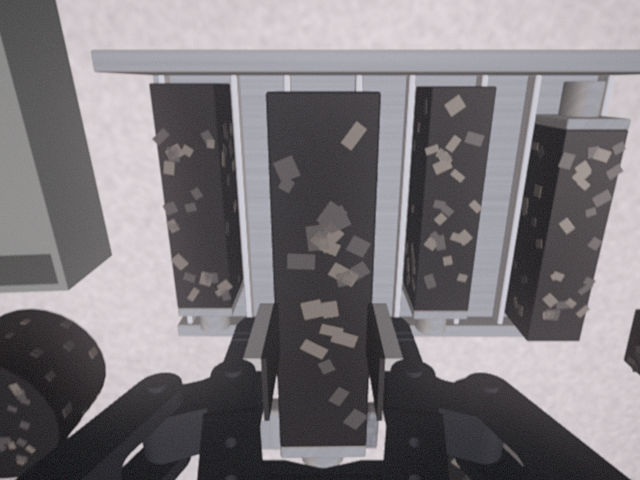

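{"op": "drive_tool", "data": {"motion": [[[0,0,0,10,0.02],[0,0,0,20,0.02],[0,0,0,30,0.02],[0,0,0,40,0.02],[0,0,0,50,0.02],[0,0,0,60,0.02],[0,0,0,70,0.02],[0,0,0,80,0.02]]]}}

```text
time_s: 5.32
ee_pos: [0.6076, -0.04, 0.1506]
tcp_rot: [-0.039, 0.706, 0.039, 0.706]
wrist_force: [-0.3, 0.6, -5.6]
opening: 0.0324
```

```bash
python3 - <<'E'
from h import *
from cell import r
s=r.state();go(s,.608,-.040,.155,-93.37)
E
```

```text
at 5.325 [ 0.6076 -0.04    0.1506] yaw 6.30 q6 -0.37 op 0.0324 F [-0.3  0.6 -5.6]
shift mm [-4.4 -0.   0.4] turn 99.67
```

{"op": "drive_tool", "data": {"motion": [[[-0.004,0,0,12,0.02],[-0.004,0,0,24,0.02],[-0.004,0,0,36,0.02],[-0.004,0,0,48,0.02],[-0.004,0,0,60,0.02],[-0.004,0,0,72,0.02],[-0.004,0,0,84,0.02],[-0.004,0,0,96,0.02]]]}}

```text
time_s: 6.32
ee_pos: [0.6066, -0.0398, 0.1518]
tcp_rot: [0.452, 0.544, -0.454, 0.542]
wrist_force: [-0.0, -0.3, -6.9]
opening: 0.0326
```

```bash
python3 - <<'E'
from h import *
from cell import r
s=r.state();go(s,.608,-.040,.155,-93.37)
E
```

```text
at 6.325 [ 0.6066 -0.0398  0.1518] yaw -79.66 q6 1.13 op 0.0326 F [-0.  -0.3 -6.9]
shift mm [-3.2  1.3  0.4] turn 13.71
```

{"op": "drive_tool", "data": {"motion": [[[-0.002,0.001,0,7,0.02],[-0.002,0.001,0,13.7,0.02],[-0.002,0.001,0,13.7,0.02],[-0.002,0.001,0,13.7,0.02]]]}}

```text
time_s: 6.82
ee_pos: [0.6072, -0.0395, 0.1526]
tcp_rot: [-0.512, -0.488, 0.515, -0.484]
wrist_force: [0.5, 0.2, -5.7]
opening: 0.0325
```

```bash
python3 - <<'E'
from h import *
from cell import r
c=r.read_camera("wrist");np.savez("w5.npz",**c);cv2.imwrite("pics/w5.png",c["image"][:,:,::-1])
c=r.read_camera("top");np.savez("t5.npz",**c);crop(c["image"],230,420,140,310,3.5,"pics/t5.png")
s=r.state();go(s,.608,-.040,.155,-93.37); print(s["moment"])
E
```

```text
at 6.925 [ 0.6074 -0.0396  0.1532] yaw -93.28 q6 1.37 op 0.0322 F [-0.1 -0.8 -5.7]
shift mm [-1.8  0.6  0.4] turn 0.09
[ 0.03121965 -0.00435707  0.00465456]
```

View pics/w5.png

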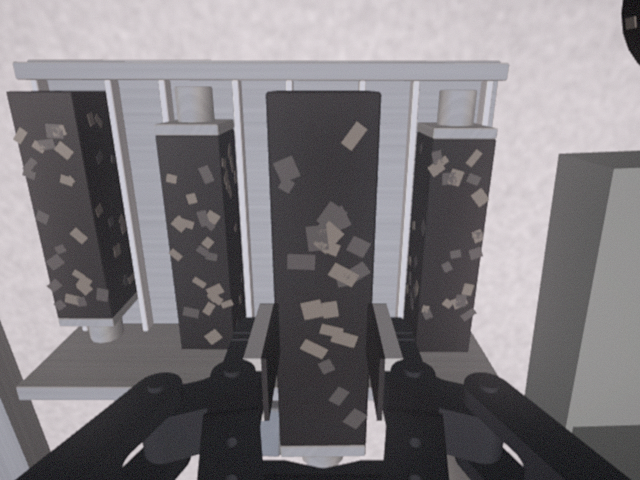

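View pics/t5.png

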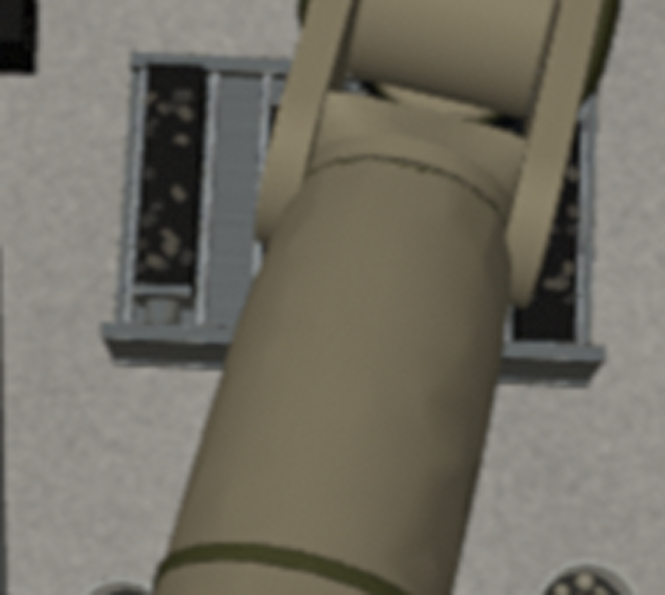

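```bash
python3 - <<'E'
from h import *
c=dict(np.load("w5.npz"));crop(c["image"],220,440,60,130,3.6,"pics/w5a.png")
E
```

```text
(no output)
```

View pics/w5a.png

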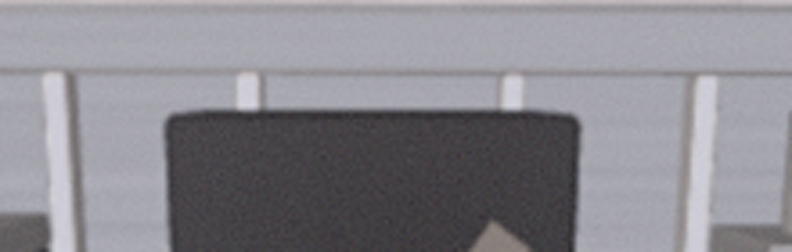

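```bash
cat > e.py <<'E'
from h import *
def rays(c):
    K=c["intrinsics"];Q=R.from_quat(c["rotation"]).as_matrix();e=c["eye"]
    def ray(u,v,z):
        d=Q@np.array([(u-K[0,2])/K[0,0],(v-K[1,2])/K[1,1],1]); return (e+d*(z-e[2])/d[2]).round(4)
    return ray
E
python3 - <<'E'
from e import *
ray=rays(dict(np.load("w5.npz")))
print("asph end",ray(323.5,91.4,.163),"low inner",ray(325.6,80,.024),"low outer",ray(325,61.5,.024),"steel end",ray(322,446,.163),"tall inner",ray(258,386,.085),"outer",ray(258,397,.085))
E
```

```text
asph end [ 0.691  -0.0442  0.163 ] low inner [ 0.6962 -0.046   0.024 ] low outer [ 0.7065 -0.0462  0.024 ] steel end [ 0.5554 -0.0361  0.163 ] tall inner [0.5249 0.0044 0.085 ] outer [0.5168 0.0052 0.085 ]
```

{"op": "drive_tool", "data": {"motion": [[[0,0,0.0015,0.1,0.02],[0.04,0,0.0015,0.1,0.02],[0.07,0,0.0015,0.1,0.02],[0.085,0,0.0015,0.1,0.02],[0.085,0,0.0015,0.1,0.02],[0.085,0,0.0015,0.1,0.02]]]}}

```text
time_s: 7.68
ee_pos: [0.6077, -0.0412, 0.0696]
tcp_rot: [-0.514, -0.486, 0.515, -0.484]
wrist_force: [-0.5, 0.1, -5.2]
opening: 0.0328
```

```bash
python3 - <<'E'
from h import *
from cell import r
c=r.read_camera("wrist");np.savez("w6.npz",**c);cv2.imwrite("pics/w6.png",c["image"][:,:,::-1])
s=r.state();go(s,.608,-.041,.047,-93.37); print(s["moment"])
E
```

```text
at 7.725 [ 0.6076 -0.0412  0.0697] yaw -93.37 q6 1.37 op 0.0325 F [ 0.3 -0.8 -5.2]
shift mm [22.7  0.4 -0.2] turn -0.00
[-0.00190271 -0.0882822  -0.01150515]
```

View pics/w6.png

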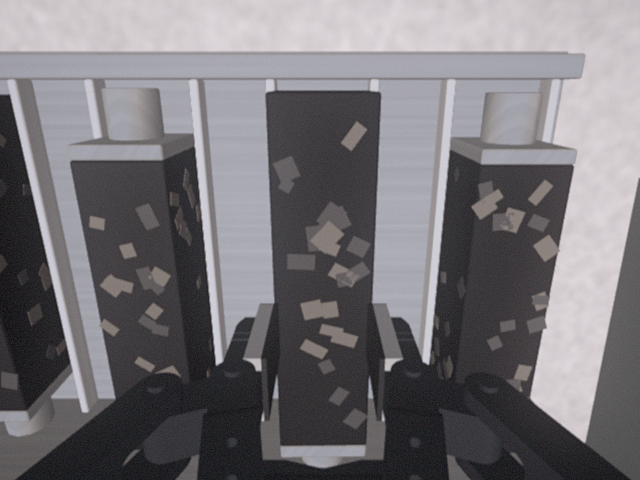

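{"op": "drive_tool", "data": {"motion": [[[0.01,0,0,0,0.02],[0.018,0,0,0,0.02],[0.022,0,0,0,0.02],[0.023,0,0,0,0.02],[0.023,0,0,0,0.02]]]}}

```text
time_s: 8.35
ee_pos: [0.6075, -0.0411, 0.0472]
tcp_rot: [-0.514, -0.486, 0.515, -0.484]
wrist_force: [-4.1, 2.0, 1.2]
opening: 0.0324
```

```bash
python3 - <<'E'
from h import *
from cell import r
c=r.read_camera("side");crop(c["image"],290,440,180,320,5,"pics/s7.png")
s=r.state();go(s,.608,-.041,.047,-93.37); print(s["moment"])
E
```

```text
at 8.4 [ 0.6076 -0.0411  0.0472] yaw -93.37 q6 1.37 op 0.0327 F [-3.9  1.9  2.2]
shift mm [ 0.2  0.4 -0.1] turn 0.00
[ 0.24802517  0.81271311 -0.0733632 ]
```

View pics/s7.png

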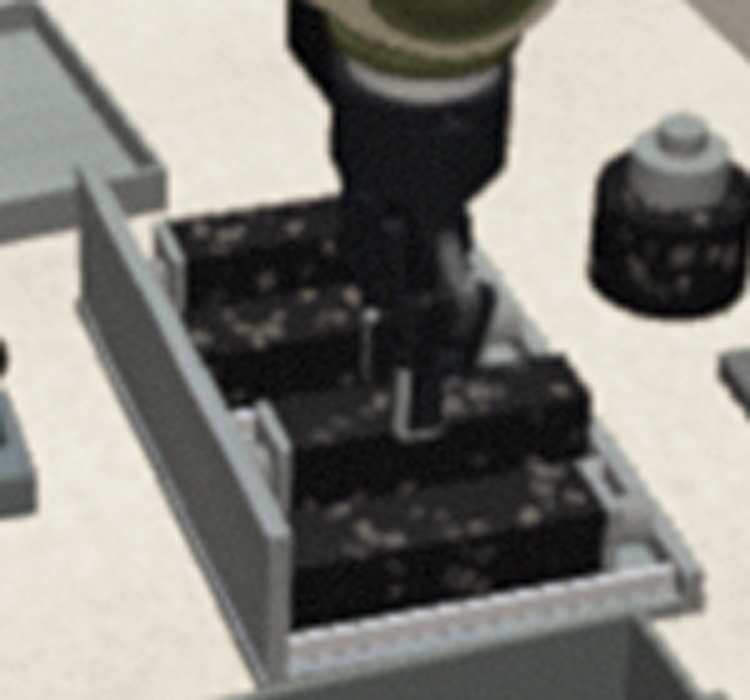

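{"op": "drive_tool", "data": {"motion": [[[0,0,0,0,0.06],[0,0,0,0,0.06],[0,0,0,0,0.06],[-0.02,0,0,0,0.06],[-0.06,0,0,0,0.06],[-0.11,0,0,0,0.06],[-0.11,0,0,0,0.06]]]}}

```text
time_s: 9.28
ee_pos: [0.6097, -0.0415, 0.1613]
tcp_rot: [0.515, 0.483, -0.514, 0.487]
wrist_force: [-0.4, 0.4, -1.1]
opening: 0.0602
```

```bash
python3 - <<'E'
from h import *
from cell import r
c=r.read_camera("wrist");np.savez("w8.npz",**c);cv2.imwrite("pics/w8.png",c["image"][:,:,::-1])
c=r.read_camera("side");crop(c["image"],290,440,180,320,5,"pics/s8.png")
s=r.state();go(s,.6037,-.1187,.155,-93.37)
E
```

```text
at 9.375 [ 0.6078 -0.0411  0.157 ] yaw -93.37 q6 1.37 op 0.0596 F [-0.2  0.1 -0.6]
shift mm [ 2.   0.4 77.7] turn 0.00
```

View pics/s8.png

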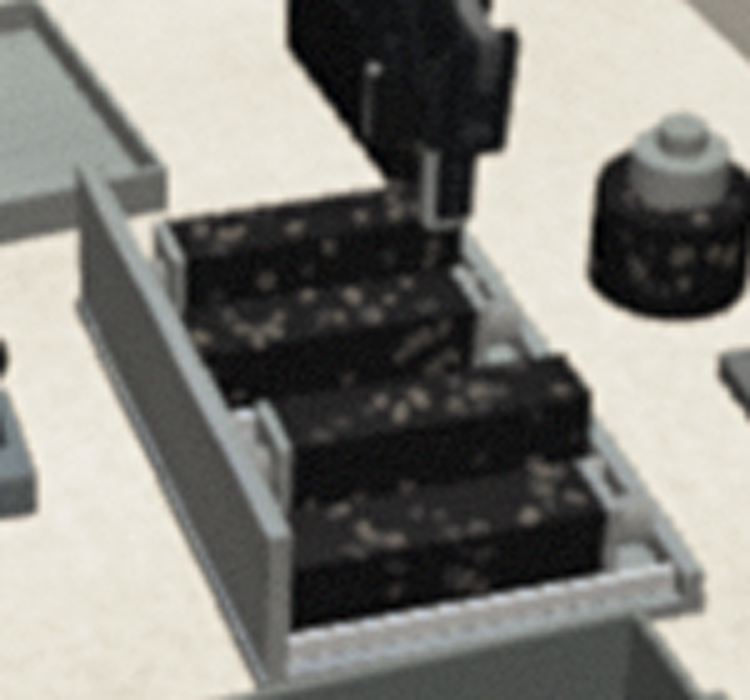

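View pics/w8.png

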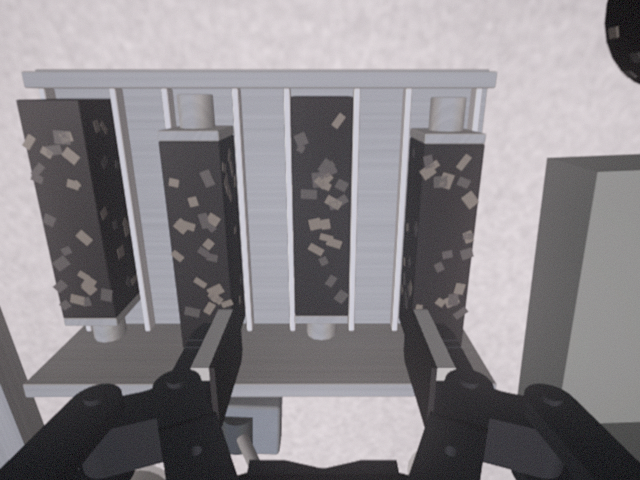

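{"op": "drive_tool", "data": {"motion": [[[0,0,0.04,0,0.06],[0,0,0.078,0,0.06],[0.04,0,0.078,0,0.06],[0.08,0,0.078,0,0.06],[0.11,0,0.078,0,0.06],[0.11,0,0.078,0,0.06],[0.11,0,0.078,0,0.06]]]}}

```text
time_s: 10.25
ee_pos: [0.6033, -0.1191, 0.0477]
tcp_rot: [-0.514, -0.486, 0.515, -0.485]
wrist_force: [-0.9, -0.4, 0.6]
opening: 0.06
```

```bash
python3 - <<'E'
from h import *
from cell import r
c=r.read_camera("wrist");np.savez("w9.npz",**c);cv2.imwrite("pics/w9.png",c["image"][:,:,::-1])
s=r.state();go(s,.6037,-.1187,.047,-93.37)
E
```

```text
at 10.3 [ 0.6035 -0.1192  0.0482] yaw -93.37 q6 1.25 op 0.0606 F [0.6 1.  0.3]
shift mm [ 1.2  0.2 -0.5] turn 0.00
```

View pics/w9.png

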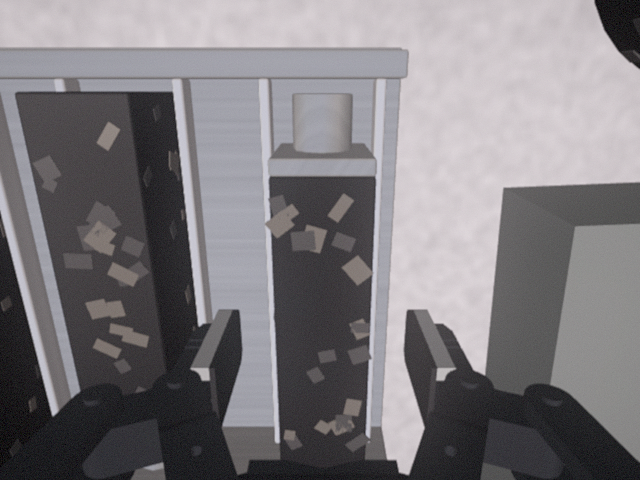

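{"op": "drive_tool", "data": {"motion": [[[0.001,0,0,0,0.02],[0.001,0,0,0,0.02],[0.001,0,0,0,0.02],[0.001,0,0,0,0.02],[0.001,0,0,0,0.02],[-0.03,0,0,0,0.02],[-0.07,0,0,0,0.02],[-0.107,0,0,0,0.02]]]}}

```text
time_s: 11.3
ee_pos: [0.6037, -0.1191, 0.1571]
tcp_rot: [-0.514, -0.485, 0.515, -0.485]
wrist_force: [-0.0, -0.3, -0.3]
opening: 0.0201
```

{"op": "drive_tool", "data": {"motion": [[[0,0,0,-12,0.02],[0,0,0,-24,0.02],[0,0,0,-36,0.02],[0,0,0,-48,0.02],[0,0,0,-60,0.02],[0,0,0,-72,0.02],[0,0,0,-84,0.02],[0,0,0,-96,0.02]]]}}

```text
time_s: 12.3
ee_pos: [0.6038, -0.1191, 0.1577]
tcp_rot: [0.043, 0.706, -0.044, 0.706]
wrist_force: [0.2, 0.7, -0.1]
opening: 0.02
```

```bash
python3 - <<'E'
from h import *
from cell import r
c=r.read_camera("side");crop(c["image"],270,460,150,330,4,"pics/s10.png")
s=r.state();go(s,.6037,-.1190,.155,86.63)
E
```

```text
at 12.35 [ 0.6038 -0.1191  0.1577] yaw -6.63 q6 -0.27 op 0.0200 F [ 0.6 -0.4 -0.2]
shift mm [ 2.7  0.1 -0.1] turn -93.26
```

View pics/s10.png

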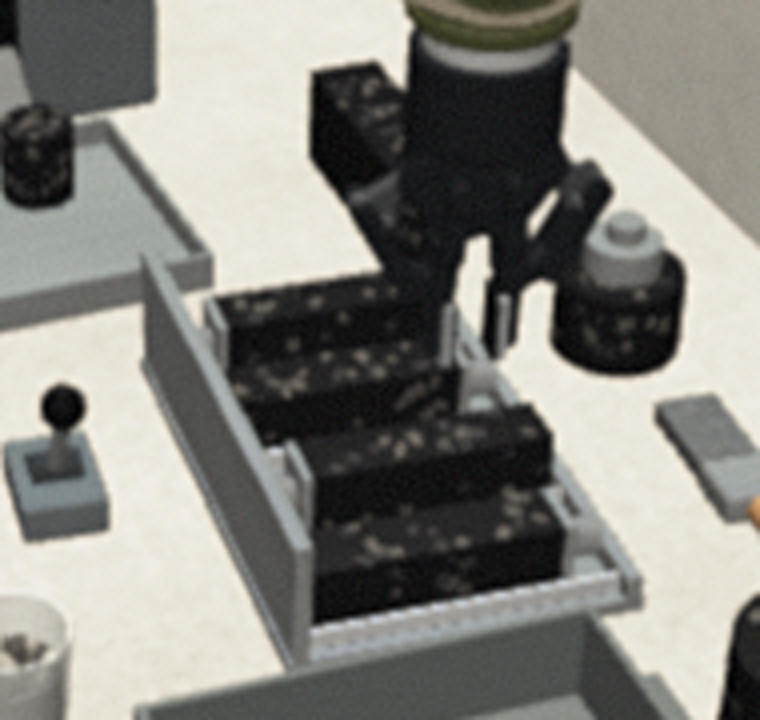

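{"op": "drive_tool", "data": {"motion": [[[0.003,0,0,12,0.06],[0.003,0,0,24,0.06],[0.003,0,0,36,0.06],[0.003,0,0,48,0.06],[0.003,0,0,60,0.06],[0.003,0,0,72,0.06],[0.003,0,0,86.7,0.06],[0.003,0,0,86.7,0.06]]]}}

```text
time_s: 13.35
ee_pos: [0.6038, -0.1191, 0.1551]
tcp_rot: [-0.516, -0.482, 0.517, -0.484]
wrist_force: [0.2, 0.4, -0.7]
opening: 0.0598
```

```bash
python3 - <<'E'
from h import *
from cell import r
c=r.read_camera("wrist");np.savez("w11.npz",**c);cv2.imwrite("pics/w11.png",c["image"][:,:,::-1])
s=r.state();go(s,.6037,-.1192,.047,-93.37)
E
```

```text
at 13.4 [ 0.6039 -0.1192  0.1551] yaw -94.29 q6 1.26 op 0.0599 F [-0.3 -0.4 -0. ]
shift mm [ 1.081e+02 -3.000e-01 -1.000e-01] turn -0.92
```

View pics/w11.png

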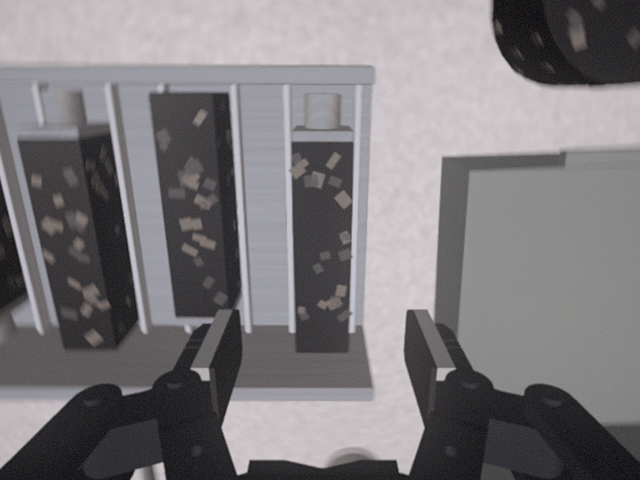

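Beam still lies properly in its slot; the lift began before the fingers had full grip. I'll retry, going a little lower and waiting longer.

{"op": "drive_tool", "data": {"motion": [[[0.05,0,0,-0.9,0.06],[0.09,0,0,-0.9,0.06],[0.11,0,0,-0.9,0.06],[0.11,0,0,-0.9,0.06],[0.11,0,0,-0.9,0.03],[0.11,0,0,-0.9,0.03],[0.11,0,0,-0.9,0.03],[0.11,0,0,-0.9,0.03]]]}}

```text
time_s: 14.4
ee_pos: [0.6047, -0.1193, 0.0469]
tcp_rot: [0.515, 0.484, -0.514, 0.487]
wrist_force: [-1.1, 2.5, 5.8]
opening: 0.0329
```

{"op": "drive_tool", "data": {"motion": [[[0,0,0,0,0.02],[0,0,0,0,0.02],[0,0,0,0,0.02]]]}}

```text
time_s: 14.78
ee_pos: [0.6047, -0.1192, 0.0471]
tcp_rot: [0.515, 0.484, -0.514, 0.486]
wrist_force: [-0.6, 2.0, 0.1]
opening: 0.0325
```

```bash
python3 - <<'E'
from h import *
from cell import r
s=r.state();go(s,.6037,-.1192,.155,-93.37)
E
```

```text
at 14.775 [ 0.6047 -0.1192  0.0471] yaw -93.37 q6 1.25 op 0.0325 F [-0.6  2.   0.1]
shift mm [-107.9   -0.6    0.3] turn 0.00
```

{"op": "drive_tool", "data": {"motion": [[[-0.02,0,0,0,0.02],[-0.05,0,0,0,0.02],[-0.08,0,0,0,0.02],[-0.11,0,0,0,0.02],[-0.11,0,0,0,0.02]]]}}

```text
time_s: 15.4
ee_pos: [0.605, -0.1193, 0.1584]
tcp_rot: [0.515, 0.483, -0.514, 0.488]
wrist_force: [0.2, -0.5, -7.8]
opening: 0.0326
```

{"op": "drive_tool", "data": {"motion": [[[0,0,0,-11,0.02],[0,0,0,-22,0.02],[0,0,0,-33,0.02],[0,0,0,-44,0.02],[0,0,0,-55,0.02],[0,0,0,-66,0.02],[0,0,0,-77,0.02],[0,0,0,-88,0.02]]]}}

```text
time_s: 16.4
ee_pos: [0.6041, -0.1191, 0.1557]
tcp_rot: [0.043, 0.705, -0.044, 0.707]
wrist_force: [0.2, -0.8, -6.5]
opening: 0.0324
```

{"op": "drive_tool", "data": {"motion": [[[0,0,0,-11,0.02],[0,0,0,-22,0.02],[0,0,0,-33,0.02],[0,0,0,-44,0.02],[0,0,0,-55,0.02],[0,0,0,-66,0.02],[0,0,0,-77,0.02],[0,0,0,-88,0.02]]]}}

```text
time_s: 17.4
ee_pos: [0.6033, -0.1188, 0.1531]
tcp_rot: [-0.449, 0.547, 0.449, 0.546]
wrist_force: [0.4, 0.6, -6.7]
opening: 0.0328
```

```bash
python3 - <<'E'
from h import *
from cell import r
s=r.state();go(s,.6037,-.1192,.155,86.63)
E
```

```text
at 17.4 [ 0.6033 -0.1188  0.1531] yaw 78.87 q6 -1.76 op 0.0328 F [ 0.4  0.6 -6.7]
shift mm [-1.9 -0.5 -0.3] turn -7.76
```

{"op": "drive_tool", "data": {"motion": [[[0,0,0,-7.8,0.02],[0,0,0,-7.8,0.02],[0.04,0,0,-7.8,0.02],[0.07,0,0,-7.8,0.02],[0.085,0,0,-7.8,0.02],[0.085,0,0,-7.8,0.02]]]}}

```text
time_s: 18.15
ee_pos: [0.6028, -0.1188, 0.0672]
tcp_rot: [-0.484, 0.515, 0.485, 0.514]
wrist_force: [-0.7, -1.1, -5.6]
opening: 0.0322
```

```bash
python3 - <<'E'
from h import *
from cell import r
c=r.read_camera("wrist");np.savez("w12.npz",**c);cv2.imwrite("pics/w12.png",c["image"][:,:,::-1])
s=r.state();go(s,.6037,-.1192,.047,86.63)
E
```

```text
at 18.2 [ 0.6035 -0.119   0.0685] yaw 86.61 q6 -1.90 op 0.0320 F [ 0.5 -0.2 -6.5]
shift mm [21.5 -0.2 -0.2] turn -0.02
```

View pics/w12.png

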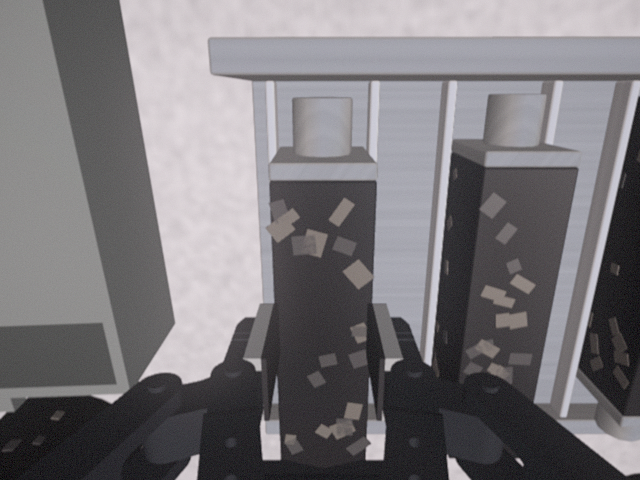

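{"op": "drive_tool", "data": {"motion": [[[0.01,0,0,0,0.02],[0.018,0,0,0,0.02],[0.022,0,0,0,0.02],[0.023,0,0,0,0.02],[0.023,0,0,0,0.02]]]}}

```text
time_s: 18.82
ee_pos: [0.6034, -0.1192, 0.047]
tcp_rot: [-0.485, 0.515, 0.485, 0.514]
wrist_force: [-6.9, -0.1, 7.1]
opening: 0.0328
```

```bash
python3 - <<'E'
from h import *
from cell import r
c=r.read_camera("side");crop(c["image"],290,440,180,320,5,"pics/s13.png")
s=r.state();go(s,.6037,-.1192,.047,86.63);print(s["moment"])
E
```

```text
at 18.875 [ 0.6034 -0.1192  0.047 ] yaw 86.60 q6 -1.90 op 0.0329 F [-7.   0.9  6.8]
shift mm [ 0.  -0.3  0. ] turn -0.03
[ 0.31769763  1.19623633 -0.05493184]
```

View pics/s13.png

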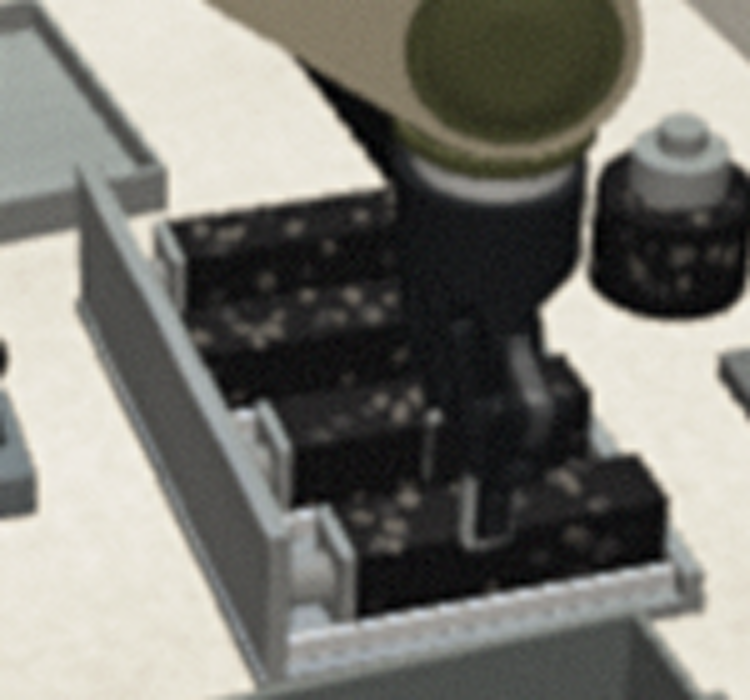

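{"op": "drive_tool", "data": {"motion": [[[0,0,0,0,0.06],[0,0,0,0,0.06],[0,0,0,0,0.06],[-0.02,0,0,0,0.06],[-0.06,0,0,0,0.06],[-0.11,0,0,0,0.06],[-0.11,0,0,0,0.06]]]}}

```text
time_s: 19.75
ee_pos: [0.6051, -0.1196, 0.1612]
tcp_rot: [-0.488, 0.514, 0.482, 0.515]
wrist_force: [1.0, 0.6, -0.3]
opening: 0.06
```

```bash
python3 - <<'E'
from h import *
from cell import r
c=r.read_camera("wrist");np.savez("w14.npz",**c);cv2.imwrite("pics/w14.png",c["image"][:,:,::-1])
s=r.state();go(s,.6129,.0368,.155,86.63)
E
```

```text
at 19.8 [ 0.6041 -0.1192  0.1585] yaw 86.61 q6 -1.90 op 0.0599 F [-0.8  0.5 -1.5]
shift mm [  3.1   0.4 156.3] turn -0.02
```

View pics/w14.png

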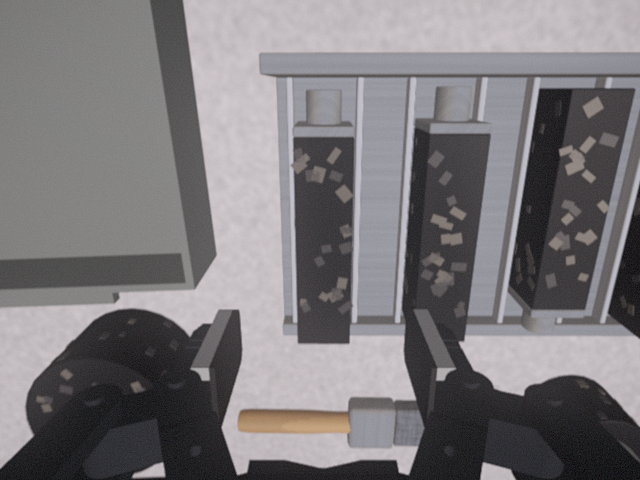

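{"op": "drive_tool", "data": {"motion": [[[0,0,0.055,0,0.06],[0,0,0.11,0,0.06],[0,0,0.156,0,0.06],[0,0,0.156,0,0.06],[0.03,0,0.156,0,0.06],[0.03,0,0.156,0,0.06]]]}}

```text
time_s: 20.55
ee_pos: [0.612, 0.0356, 0.1253]
tcp_rot: [-0.485, 0.516, 0.485, 0.514]
wrist_force: [-0.8, 1.1, 0.2]
opening: 0.0597
```

```bash
python3 - <<'E'
from h import *
from cell import r
c=r.read_camera("wrist");np.savez("w15.npz",**c);crop(c["image"],200,450,40,360,1.8,"pics/w15.png")
s=r.state();go(s,.6129,.0368,.047,86.63)
E
```

```text
at 20.6 [0.6128 0.0355 0.1271] yaw 86.55 q6 -1.64 op 0.0604 F [ 0.5 -0.5  1.3]
shift mm [80.1  0.1  1.5] turn -0.08
```

View pics/w15.png

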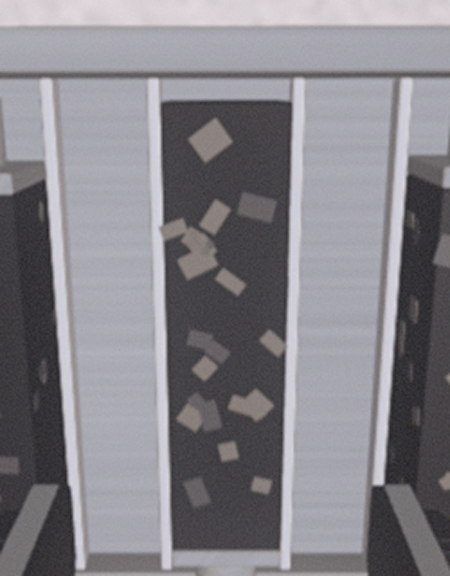

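{"op": "drive_tool", "data": {"motion": [[[0.05,0,0.0015,0,0.06],[0.07,0,0.0015,0,0.06],[0.082,0,0.0015,0,0.06],[0.082,0,0.0015,0,0.06],[0.082,0,0.0015,0,0.03],[0.082,0,0.0015,0,0.03],[0.082,0,0.0015,0,0.03],[0.082,0,0.0015,0,0.03]]]}}

```text
time_s: 21.6
ee_pos: [0.6137, 0.0368, 0.0468]
tcp_rot: [-0.486, 0.515, 0.483, 0.515]
wrist_force: [-2.0, -0.2, 5.2]
opening: 0.0325
```

{"op": "drive_tool", "data": {"motion": [[[0,0,0,0,0.02],[0,0,0,0,0.02],[0,0,0,0,0.02]]]}}

```text
time_s: 21.98
ee_pos: [0.6136, 0.0368, 0.0469]
tcp_rot: [-0.486, 0.515, 0.483, 0.515]
wrist_force: [-1.5, -0.8, -0.5]
opening: 0.033
```

{"op": "drive_tool", "data": {"motion": [[[-0.02,0,0,0,0.02],[-0.05,0,0,0,0.02],[-0.08,0,0,0,0.02],[-0.11,0,0,0,0.02],[-0.11,0,0,0,0.02]]]}}

```text
time_s: 22.6
ee_pos: [0.6141, 0.0371, 0.1582]
tcp_rot: [-0.487, 0.514, 0.483, 0.515]
wrist_force: [0.4, 0.3, -8.0]
opening: 0.0321
```

{"op": "drive_tool", "data": {"motion": [[[0,0,0,11,0.02],[0,0,0,22,0.02],[0,0,0,33,0.02],[0,0,0,44,0.02],[0,0,0,55,0.02],[0,0,0,66,0.02],[0,0,0,77,0.02],[0,0,0,88,0.02]]]}}

```text
time_s: 23.6
ee_pos: [0.6132, 0.0371, 0.1555]
tcp_rot: [-0.003, 0.706, 0.001, 0.708]
wrist_force: [-0.9, 0.5, -6.6]
opening: 0.0327
```

{"op": "drive_tool", "data": {"motion": [[[0,0,0,11,0.02],[0,0,0,22,0.02],[0,0,0,33,0.02],[0,0,0,44,0.02],[0,0,0,55,0.02],[0,0,0,66,0.02],[0,0,0,77,0.02],[0,0,0,88,0.02]]]}}

```text
time_s: 24.6
ee_pos: [0.6123, 0.0372, 0.1529]
tcp_rot: [0.48, 0.518, -0.482, 0.519]
wrist_force: [-0.9, -0.0, -7.0]
opening: 0.0322
```

```bash
python3 - <<'E'
from h import *
from cell import r
s=r.state();go(s,.6125,.0370,.0685,-93.37)
E
```

```text
at 24.6 [0.6123 0.0372 0.1529] yaw -85.68 q6 1.37 op 0.0322 F [-0.9 -0.  -7. ]
shift mm [84.4  0.4  0.1] turn 7.69
```

{"op": "drive_tool", "data": {"motion": [[[0,0,0,7.7,0.02],[0,0,0,7.7,0.02],[0.04,0,0,7.7,0.02],[0.07,0,0,7.7,0.02],[0.085,0,0,7.7,0.02],[0.085,0,0,7.7,0.02]]]}}

```text
time_s: 25.35
ee_pos: [0.6117, 0.0371, 0.067]
tcp_rot: [-0.513, -0.486, 0.516, -0.485]
wrist_force: [0.4, -0.4, -7.5]
opening: 0.0328
```

```bash
python3 - <<'E'
from h import *
from cell import r
c=r.read_camera("wrist");np.savez("w16.npz",**c);cv2.imwrite("pics/w16.png",c["image"][:,:,::-1])
s=r.state();go(s,.6125,.0370,.047,-93.37)
E
```

```text
at 25.4 [0.6124 0.037  0.0683] yaw -93.32 q6 1.50 op 0.0325 F [ 0.8 -0.2 -6.3]
shift mm [21.3  0.1 -0.1] turn 0.05
```

View pics/w16.png

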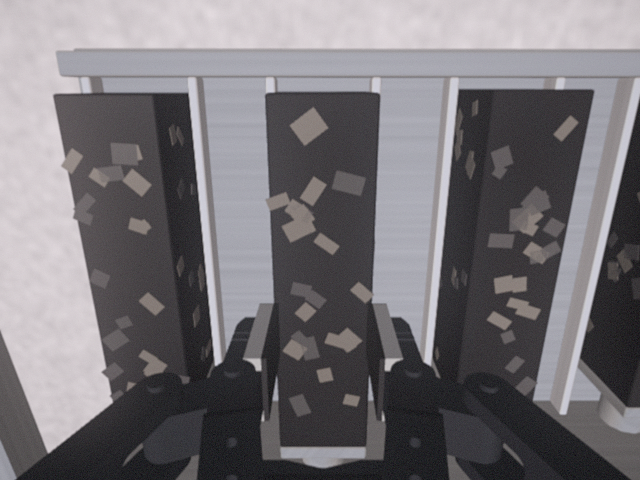

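Rails at 270/375, beam at 266–380, so it is centred. Lower and release.

{"op": "drive_tool", "data": {"motion": [[[0.01,0,0,0,0.02],[0.018,0,0,0,0.02],[0.021,0,0,0,0.02],[0.022,0,0,0,0.02],[0.022,0,0,0,0.02]]]}}

```text
time_s: 26.02
ee_pos: [0.6125, 0.0369, 0.047]
tcp_rot: [-0.513, -0.485, 0.515, -0.486]
wrist_force: [-5.4, -0.0, 0.3]
opening: 0.0323
```

{"op": "drive_tool", "data": {"motion": [[[0,0,0,0,0.06],[0,0,0,0,0.06],[0,0,0,0,0.06],[-0.02,0,0,0,0.06],[-0.06,0,0,0,0.06],[-0.11,0,0,0,0.06],[-0.15,0,0,0,0.06]]]}}

```text
time_s: 26.9
ee_pos: [0.6129, 0.0373, 0.1993]
tcp_rot: [-0.514, -0.484, 0.515, -0.486]
wrist_force: [-0.1, 0.0, -0.5]
opening: 0.0602
```

```bash
python3 - <<'E'
from h import *
from cell import r
c=r.read_camera("wrist");np.savez("w17.npz",**c);cv2.imwrite("pics/w17.png",c["image"][:,:,::-1])
c=r.read_camera("top");np.savez("t17.npz",**c);cv2.imwrite("pics/t17.png",c["image"][:,:,::-1])
c=r.read_camera("side");crop(c["image"],200,440,160,320,3,"pics/s17.png")
s=r.state();go(s,.6125,.0370,.047,-93.37); print(s["joints"])
P=pts(c);P=pts(dict(np.load("t17.npz")))
x,y,z=P[...,0],P[...,1],P[...,2]
for a in [(.517,.370),(.419,.369),(.4285,.2864)]:
    m=(z>.05)&(z<.075)&(np.hypot(x-a[0],y-a[1])<.06); print(m.sum(),P[m].mean(0) if m.any() else None)
E
```

```text
at 27.05 [0.6135 0.0372 0.1991] yaw -93.31 q6 1.50 op 0.0600 F [ 0.  -0.5 -0.4]
shift mm [ 1.521e+02 -1.500e+00 -1.000e-01] turn 0.06
[-0.12865338  0.52995145  1.24953796 -0.00263747  1.35840411  1.50046052]
462 [0.51739728 0.37015919 0.06054714]
489 [0.419493   0.36803107 0.06050621]
476 [0.42858308 0.28690659 0.06035143]
```

View pics/w17.png

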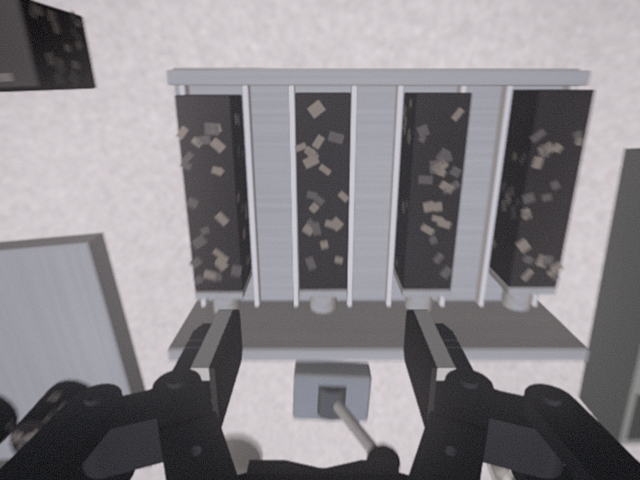

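View pics/s17.png

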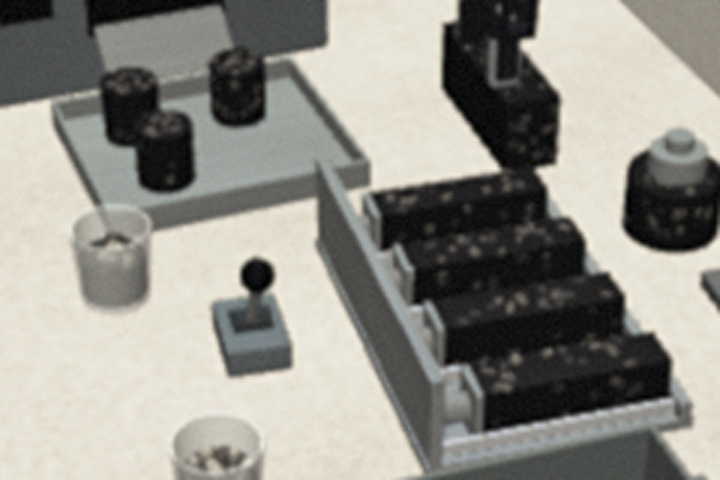

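View pics/t17.png

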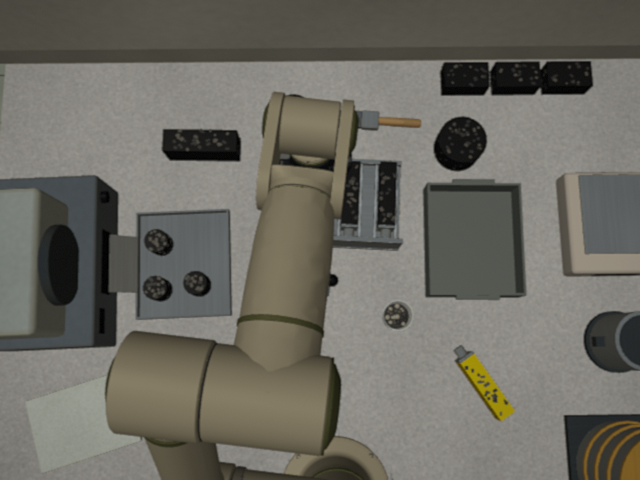

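```bash
python3 - <<'E'
from h import *
from cell import r
s=r.state();go(s,.4286,.2865,.16,0)
E
```

```text
at 27.05 [0.6135 0.0372 0.1991] yaw -93.31 q6 1.50 op 0.0600 F [ 0.  -0.5 -0.4]
shift mm [  37.7 -199.1 -238.3] turn -93.31
```

{"op": "drive_tool", "data": {"motion": [[[0,-0.03,-0.035,-11,0.075],[0,-0.055,-0.065,-22,0.075],[0,-0.085,-0.1,-33,0.075],[0,-0.11,-0.135,-44,0.075],[0,-0.14,-0.165,-55,0.075],[0,-0.165,-0.2,-66,0.075],[0,-0.199,-0.238,-77,0.075],[0.01,-0.199,-0.238,-88,0.075]]]}}

```text
time_s: 28.05
ee_pos: [0.4266, 0.2884, 0.1871]
tcp_rot: [0.041, 0.705, -0.043, 0.707]
wrist_force: [0.6, -0.5, -0.4]
opening: 0.0754
```

```bash
python3 - <<'E'
from h import *
from cell import r
s=r.state();go(s,.4286,.2865,.16,0)
E
```

```text
at 28.05 [0.4266 0.2884 0.1871] yaw -6.79 q6 0.49 op 0.0754 F [ 0.6 -0.5 -0.4]
shift mm [27.1 -1.6  2.1] turn -6.79
```

{"op": "drive_tool", "data": {"motion": [[[0.027,-0.0015,0.002,-6.8,0.075],[0.027,-0.0015,0.002,-6.8,0.075],[0.027,-0.0015,0.002,-6.8,0.075]]]}}

```text
time_s: 28.42
ee_pos: [0.4287, 0.2866, 0.1605]
tcp_rot: [-0.0, 0.706, -0.002, 0.708]
wrist_force: [-0.6, 0.0, 0.5]
opening: 0.0749
```

```bash
python3 - <<'E'
from h import *
from cell import r
c=r.read_camera("wrist");np.savez("w18.npz",**c);cv2.imwrite("pics/w18.png",c["image"][:,:,::-1])
P=pts(c);x,y,z=P[...,0],P[...,1],P[...,2]
for a in [(.517,.370),(.419,.369),(.4285,.2864)]:
    m=(z>.055)&(z<.068)&(np.hypot(x-a[0],y-a[1])<.045); print(m.sum(),P[m].mean(0) if m.any() else None,cv2.minEnclosingCircle((P[m][:,:2]*1000).astype(np.float32)) if m.any() else 0)
s=r.state();go(s,.4286,.2865,.044,0)
E
```

```text
6868 [0.51866882 0.3708425  0.05979589] ((519.301513671875, 369.7100524902344), 25.390213012695312)
6726 [0.42098003 0.36965147 0.05984081] ((421.18194580078125, 369.0789489746094), 25.23744010925293)
4954 [0.43019504 0.28744119 0.05976496] ((430.5882263183594, 286.50054931640625), 25.481822967529297)
at 28.475 [0.4289 0.2866 0.1608] yaw -0.13 q6 0.37 op 0.0752 F [0.3 0.  0.5]
shift mm [116.8   0.2  -0.7] turn -0.13
```

View pics/w18.png

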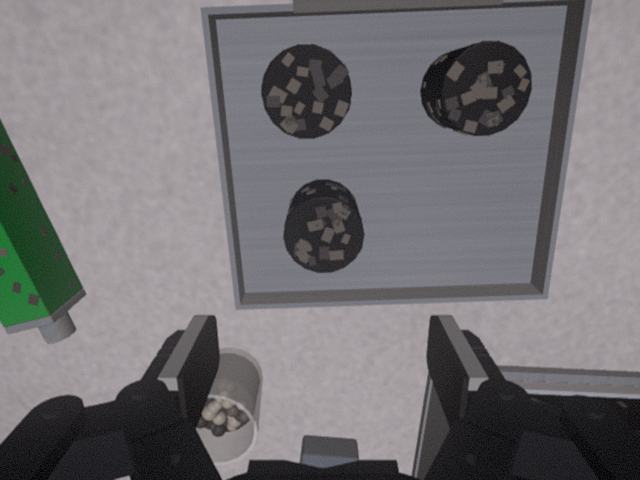

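{"op": "drive_tool", "data": {"motion": [[[0.05,0,0.001,0,0.075],[0.095,0,0.001,0,0.075],[0.12,0,0.001,0,0.075],[0.12,0,0.001,0,0.075],[0.12,0,0.001,0,0.045],[0.12,0,0.001,0,0.045],[0.12,0,0.001,0,0.045],[0.12,0,0.001,0,0.035]]]}}

```text
time_s: 29.48
ee_pos: [0.4312, 0.2867, 0.0429]
tcp_rot: [0.0, 0.705, -0.001, 0.709]
wrist_force: [-2.9, -1.8, 7.8]
opening: 0.0477
```

{"op": "drive_tool", "data": {"motion": [[[0,0,0,0,0.03],[0,0,0,0,0.03],[0,0,0,0,0.03],[-0.03,0,0,0,0.03],[-0.07,0,0,0,0.03],[-0.12,0,0,0,0.03],[-0.12,0,0,0,0.03]]]}}

```text
time_s: 30.35
ee_pos: [0.4319, 0.2875, 0.1662]
tcp_rot: [0.001, 0.702, -0.0, 0.712]
wrist_force: [-0.1, -0.7, -3.0]
opening: 0.0473
```

```bash
python3 - <<'E'
from h import *
from cell import r
P=pts(dict(np.load("t17.npz")));x,y,z=P[...,0],P[...,1],P[...,2]
m=(z>.05)&(z<.075)&(x>.37)&(x<.64)&(y<-.18)&(y>-.44)
q=P[m];print(q[:,0].min(),q[:,0].max(),q[:,1].min(),q[:,1].max())
s=r.state();go(s,.45,-.26,.17,-60)
E
```

```text
0.3874552379558194 0.6399956826229022 -0.4031854027678211 -0.1982338085995286
at 30.35 [0.4319 0.2875 0.1662] yaw -0.13 q6 0.37 op 0.0473 F [-0.1 -0.7 -3. ]
shift mm [  -4.2 -547.4   19.5] turn 59.87
```

```bash
python3 - <<'E'
from e import *
c=dict(np.load("t17.npz"));crop(c["image"],410,540,170,310,4.2,"pics/tote.png")
E
```

```text
(no output)
```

View pics/tote.png

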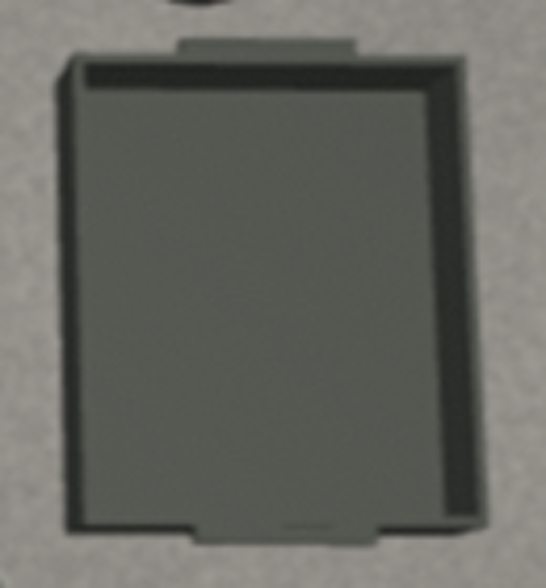

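```bash
python3 - <<'E'
from e import *
from cell import r
ray=rays(dict(np.load("t17.npz")))
f=lambda X,Y:ray(410+X/4.2,170+Y/4.2,.06)
q=np.array([f(75,57),f(465,58),f(486,522),f(80,524)]);print(q,q.mean(0))
o=q.mean(0);s=r.state()
for d in [(-.055,.045),(.055,.045),(-.055,-.045)]: print(o[:2]+d)
go(s,o[0]-.05,o[1]+.045,.17,-60)
E
```

```text
[[ 0.6352 -0.2056  0.06  ]
 [ 0.6326 -0.404   0.06  ]
 [ 0.3967 -0.3983  0.06  ]
 [ 0.398  -0.1982  0.06  ]] [ 0.515625 -0.301525  0.06    ]
[ 0.460625 -0.256525]
[ 0.570625 -0.256525]
[ 0.460625 -0.346525]
at 30.35 [0.4319 0.2875 0.1662] yaw -0.13 q6 0.37 op 0.0473 F [-0.1 -0.7 -3. ]
shift mm [  -4.  -543.9   35.1] turn 59.87
```

{"op": "drive_tool", "data": {"motion": [[[-0.015,-0.06,0.003,0,0.03],[-0.015,-0.12,0.006,0,0.03],[-0.015,-0.18,0.01,0,0.03],[-0.015,-0.24,0.014,0,0.03],[-0.015,-0.3,0.018,0,0.03],[-0.015,-0.36,0.022,0,0.03],[-0.015,-0.42,0.026,0,0.03],[-0.015,-0.48,0.03,0,0.03]]]}}

```text
time_s: 31.35
ee_pos: [0.4599, -0.1943, 0.1796]
tcp_rot: [0.002, 0.703, -0.0, 0.711]
wrist_force: [1.6, 0.3, -3.4]
opening: 0.0475
```

```bash
python3 - <<'E'
from h import *
from cell import r
s=r.state();go(s,.465,-.347,.12,0)
E
```

```text
at 31.35 [ 0.4599 -0.1943  0.1796] yaw -0.16 q6 -0.64 op 0.0475 F [ 1.6  0.3 -3.4]
shift mm [  59.3 -152.8    4.9] turn -0.16
```

{"op": "drive_tool", "data": {"motion": [[[0,-0.06,0.002,0,0.03],[0,-0.12,0.004,0,0.03],[0.01,-0.153,0.005,0,0.03],[0.05,-0.153,0.005,0,0.03],[0.09,-0.153,0.005,0,0.03],[0.09,-0.153,0.005,0,0.03],[0.09,-0.153,0.005,0,0.03]]]}}

```text
time_s: 32.22
ee_pos: [0.4659, -0.3475, 0.0903]
tcp_rot: [0.001, 0.703, -0.0, 0.711]
wrist_force: [-0.2, 0.2, -3.2]
opening: 0.0475
```

```bash
python3 - <<'E'
from h import *
from cell import r
s=r.state();go(s,.465,-.347,.043,0)
E
```

```text
at 32.225 [ 0.4659 -0.3475  0.0903] yaw -0.15 q6 -0.85 op 0.0475 F [-0.2  0.2 -3.2]
shift mm [47.3  0.4 -1.4] turn -0.15
```

{"op": "drive_tool", "data": {"motion": [[[0.025,0,0,0,0.03],[0.04,0,0,0,0.03],[0.047,0,0,0,0.03],[0.047,0,0,0,0.03],[0.047,0,0,0,0.03]]]}}

```text
time_s: 32.85
ee_pos: [0.4668, -0.3477, 0.0441]
tcp_rot: [0.001, 0.702, -0.001, 0.712]
wrist_force: [1.5, -0.3, -2.7]
opening: 0.0475
```

{"op": "drive_tool", "data": {"motion": [[[0,0,0,0,0.068],[0,0,0,0,0.068],[0,0,0,0,0.068],[-0.03,0,0,0,0.068],[-0.08,0,0,0,0.068],[-0.13,0,0,0,0.068],[-0.13,0,0,0,0.068]]]}}

```text
time_s: 33.72
ee_pos: [0.4662, -0.349, 0.1782]
tcp_rot: [-0.001, 0.701, -0.003, 0.714]
wrist_force: [-0.6, 0.2, -0.1]
opening: 0.068
```

```bash
cat > scan.py <<'E'
from h import *
from cell import r
import sys
n=sys.argv[1]
c=r.read_camera("top");cv2.imwrite(f"pics/t_{n}.png",c["image"][:,:,::-1])
P=pts(c);x,y,z=P[...,0],P[...,1],P[...,2]
m=((z>.05)&(z<.072)&(x>.3)&(x<.63)&(((y>.2)&(y<.48))|((y<-.21)&(y>-.39)&(x>.41)&(x<.62)))).astype(np.uint8)
k,l,st,_=cv2.connectedComponentsWithStats(m)
for i in range(1,k):
    if st[i,4]>150: print(st[i,4],np.median(P[l==i],0).round(4),P[l==i].mean(0).round(4))
s=r.state();go(s,float(sys.argv[2]),float(sys.argv[3]),float(sys.argv[4]),float(sys.argv[5]))
E
python3 scan.py a .421 .369 .16 0
```

```text
1256 [0.4665 0.4564 0.0611] [0.465  0.4557 0.0611]
464 [0.5172 0.3697 0.0607] [0.5173 0.37   0.0604]
481 [0.4199 0.3693 0.0604] [0.4193 0.3692 0.0604]
at 33.775 [ 0.4654 -0.3482  0.1755] yaw -0.14 q6 -0.85 op 0.0679 F [-0.4  0.8 -0. ]
shift mm [ 13.5 717.1 -46.5] turn -0.14
```

View pics/t_a.png

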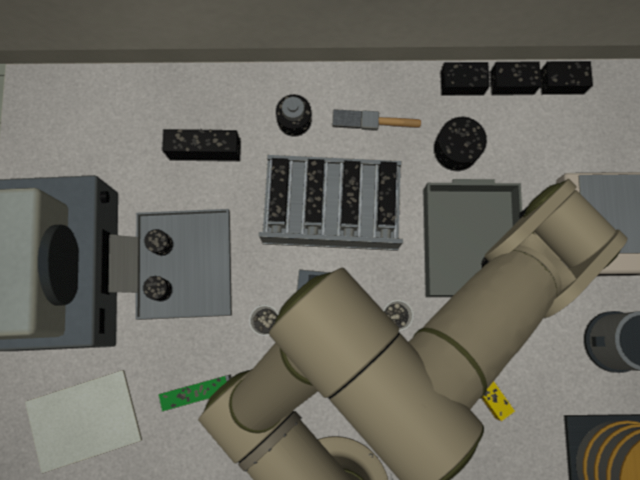

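{"op": "drive_tool", "data": {"motion": [[[0,0.06,-0.004,0,0.075],[0,0.12,-0.008,0,0.075],[0,0.18,-0.012,0,0.075],[0,0.24,-0.016,0,0.075],[0,0.3,-0.02,0,0.075],[0,0.36,-0.023,0,0.075],[0,0.42,-0.027,0,0.075],[0,0.48,-0.03,0,0.075]]]}}

```text
time_s: 34.78
ee_pos: [0.4357, 0.1337, 0.1731]
tcp_rot: [0.0, 0.702, -0.002, 0.712]
wrist_force: [1.2, -0.7, -0.2]
opening: 0.0751
```

{"op": "drive_tool", "data": {"motion": [[[0,0.06,-0.004,0,0.075],[0,0.12,-0.008,0,0.075],[0,0.18,-0.012,0,0.075],[0,0.22,-0.013,0,0.075],[0,0.25,-0.014,0,0.075],[0,0.28,-0.015,0,0.075],[0,0.28,-0.015,0,0.075]]]}}

```text
time_s: 35.65
ee_pos: [0.4205, 0.4147, 0.1705]
tcp_rot: [-0.001, 0.703, -0.001, 0.711]
wrist_force: [0.8, -0.2, -0.3]
opening: 0.0748
```

```bash
python3 scan.py b .4208 .369 .041 0; python3 - <<'E'
from h import *
from cell import r
c=r.read_camera("wrist");cv2.imwrite("pics/w19.png",c["image"][:,:,::-1])
E
```

```text
696 [0.501 0.45  0.058] [0.5037 0.4522 0.0588]
469 [0.5171 0.3696 0.0606] [0.5175 0.3698 0.0602]
466 [ 0.4651 -0.3455  0.0596] [ 0.4655 -0.3453  0.0595]
482 [0.4191 0.3691 0.0607] [0.4193 0.369  0.0605]
at 35.7 [0.4208 0.4137 0.1708] yaw -0.09 q6 0.59 op 0.0751 F [-0.3  0.6  0.4]
shift mm [129.9 -44.2  -1.4] turn -0.09
```

View pics/w19.png

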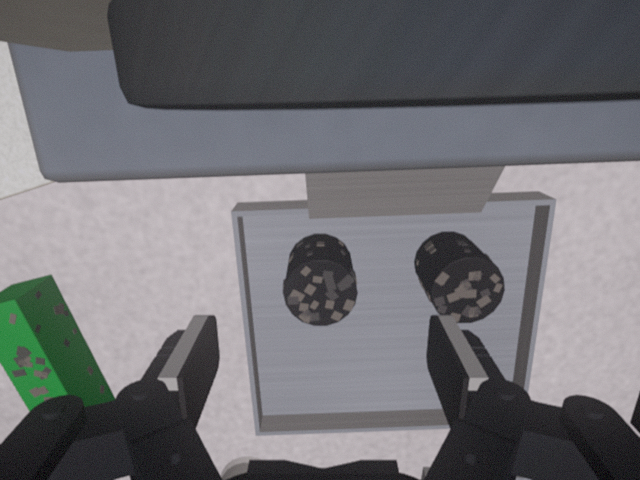

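View pics/t_b.png

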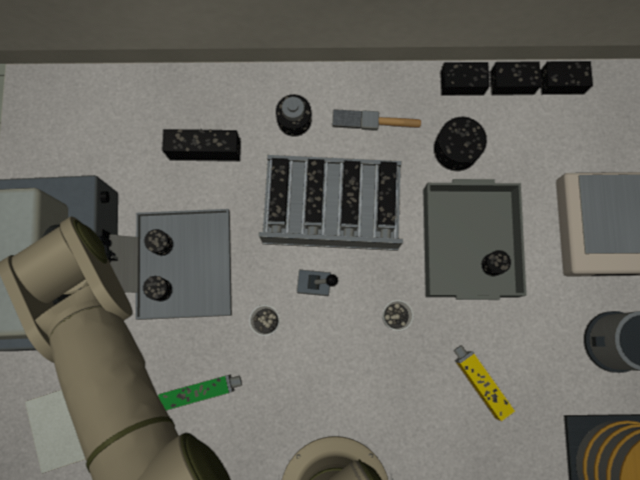

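{"op": "drive_tool", "data": {"motion": [[[0,-0.044,0,0,0.075],[0.04,-0.044,0,0,0.075],[0.09,-0.044,0,0,0.075],[0.128,-0.044,0,0,0.075],[0.128,-0.044,0,0,0.075],[0.128,-0.044,0,0,0.045],[0.128,-0.044,0,0,0.045],[0.128,-0.044,0,0,0.045]]]}}

```text
time_s: 36.75
ee_pos: [0.4233, 0.3691, 0.0458]
tcp_rot: [0.0, 0.702, -0.002, 0.712]
wrist_force: [-2.8, -2.0, 8.2]
opening: 0.0472
```

{"op": "drive_tool", "data": {"motion": [[[0,0,0,0,0.03],[0,0,0,0,0.03],[0,0,0,0,0.03],[0,0,0,0,0.03],[-0.03,0,0,0,0.03],[-0.07,0,0,0,0.03],[-0.13,0,0,0,0.03],[-0.13,0,0,0,0.03]]]}}

```text
time_s: 37.75
ee_pos: [0.423, 0.3704, 0.1802]
tcp_rot: [0.002, 0.699, 0.0, 0.715]
wrist_force: [0.2, -0.1, -2.9]
opening: 0.047
```

```bash
python3 scan.py c .465 -.255 .17 0
```

```text
461 [0.5172 0.3702 0.0607] [0.5174 0.3702 0.0605]
460 [ 0.4653 -0.3454  0.0599] [ 0.4655 -0.3454  0.0598]
at 37.8 [0.4219 0.3697 0.1772] yaw -0.13 q6 0.52 op 0.0469 F [-1.  -0.1 -3.7]
shift mm [   8.2 -624.6   44.4] turn -0.13
```

```bash
python3 - <<'E'
from h import *
from cell import r
print(R.from_quat(r.state()["tcp_rot"]).as_matrix()[:,0].round(4), r.state()["tcp_rot"])
E
```

```text
[ 1.760e-02 -4.000e-04 -9.998e-01] [ 6.92834843e-04  7.00840381e-01 -9.37902784e-04  7.13317181e-01]
```

{"op": "drive_tool", "data": {"motion": [[[0,-0.06,0.004,0,0.03],[0,-0.12,0.008,0,0.03],[0,-0.18,0.012,0,0.03],[0,-0.24,0.016,0,0.03],[0,-0.3,0.02,0,0.03],[0,-0.36,0.024,0,0.03],[0,-0.36,0.024,0,0.03],[0,-0.36,0.024,0,0.03]]]}}

```text
time_s: 38.8
ee_pos: [0.4445, 0.0099, 0.1767]
tcp_rot: [0.001, 0.702, -0.001, 0.713]
wrist_force: [0.2, 1.2, -2.7]
opening: 0.0469
```

{"op": "drive_tool", "data": {"motion": [[[0,-0.06,0.004,0,0.03],[0,-0.12,0.008,0,0.03],[0,-0.18,0.012,0,0.03],[0,-0.24,0.016,0,0.03],[0,-0.265,0.02,0,0.03],[0,-0.265,0.02,0,0.03],[0,-0.265,0.02,0,0.03]]]}}

```text
time_s: 39.67
ee_pos: [0.4639, -0.2534, 0.1763]
tcp_rot: [0.001, 0.702, 0.0, 0.712]
wrist_force: [-0.8, 0.5, -3.0]
opening: 0.047
```

```bash
python3 scan.py d .465 -.255 .045 0
```

```text
1265 [0.4662 0.4562 0.0613] [0.4644 0.4554 0.0609]
458 [0.5171 0.3705 0.0606] [0.5175 0.3703 0.0604]
at 39.725 [ 0.4639 -0.2534  0.1766] yaw -0.04 q6 -0.73 op 0.0471 F [-0.3  1.1 -1.6]
shift mm [131.6  -1.8  -0.9] turn -0.04
```

{"op": "drive_tool", "data": {"motion": [[[0.05,0,0,0,0.03],[0.09,0,0,0,0.03],[0.115,0,0,0,0.03],[0.128,0,0,0,0.03],[0.131,0,0,0,0.03],[0.131,0,0,0,0.03],[0.131,0,0,0,0.03]]]}}

```text
time_s: 40.6
ee_pos: [0.4663, -0.2535, 0.0465]
tcp_rot: [0.0, 0.701, -0.0, 0.713]
wrist_force: [0.1, -0.6, -1.6]
opening: 0.0469
```

{"op": "drive_tool", "data": {"motion": [[[0.001,0,0,0,0.068],[0.001,0,0,0,0.068],[0.001,0,0,0,0.068],[-0.03,0,0,0,0.068],[-0.08,0,0,0,0.068],[-0.13,0,0,0,0.068],[-0.13,0,0,0,0.068],[-0.13,0,0,0,0.068]]]}}

```text
time_s: 41.6
ee_pos: [0.4639, -0.2533, 0.1758]
tcp_rot: [0.001, 0.702, 0.0, 0.712]
wrist_force: [0.4, -0.4, -0.3]
opening: 0.0683
```

```bash
python3 scan.py e .5188 .3695 .175 0
```

```text
1260 [0.468  0.4562 0.0611] [0.4655 0.4553 0.061 ]
462 [0.5169 0.3702 0.0605] [0.5175 0.3701 0.0604]
at 41.65 [ 0.4638 -0.2531  0.1753] yaw -0.04 q6 -0.73 op 0.0681 F [-0.6  1.  -0.2]
shift mm [  2.1 622.7  54.6] turn -0.04
```

{"op": "drive_tool", "data": {"motion": [[[0,0.06,0.005,0,0.075],[0,0.12,0.01,0,0.075],[0,0.18,0.016,0,0.075],[0,0.24,0.021,0,0.075],[0,0.3,0.026,0,0.075],[0,0.36,0.032,0,0.075],[0,0.36,0.032,0,0.075],[0,0.36,0.032,0,0.075]]]}}

```text
time_s: 42.65
ee_pos: [0.4956, 0.1065, 0.1753]
tcp_rot: [0.001, 0.703, 0.0, 0.712]
wrist_force: [-0.6, 0.1, -0.1]
opening: 0.0749
```

{"op": "drive_tool", "data": {"motion": [[[0,0.06,0.005,0,0.075],[0,0.12,0.01,0,0.075],[0,0.18,0.016,0,0.075],[0,0.24,0.02,0,0.075],[0,0.263,0.022,0,0.075],[0,0.263,0.022,0,0.075],[0,0.263,0.022,0,0.075]]]}}

```text
time_s: 43.52
ee_pos: [0.5183, 0.3676, 0.1756]
tcp_rot: [0.001, 0.703, -0.001, 0.711]
wrist_force: [-0.2, -0.3, -0.9]
opening: 0.075
```

```bash
python3 scan.py f .5185 .3698 .043 0; python3 - <<'E'
from h import *
from cell import r
c=r.read_camera("wrist");cv2.imwrite("pics/w20.png",c["image"][:,:,::-1])
E
```

```text
244 [0.5214 0.3601 0.0601] [0.5208 0.3603 0.0599]
462 [ 0.4644 -0.2508  0.0596] [ 0.4648 -0.2507  0.0595]
468 [ 0.4649 -0.3456  0.0597] [ 0.4654 -0.3452  0.0596]
at 43.575 [0.5183 0.3677 0.1759] yaw -0.15 q6 0.44 op 0.0747 F [-0.1 -0.5  0.4]
shift mm [132.9   2.   -1.4] turn -0.15
```

View pics/w20.png

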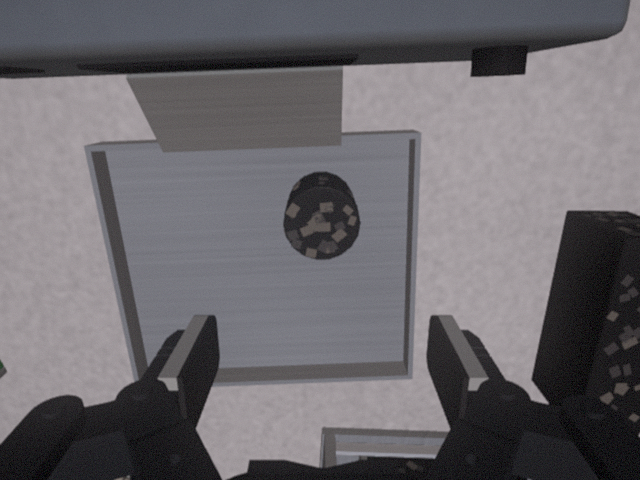

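Both placed cores are standing in the tote, and the last core is centred ahead at about (321, 220).

{"op": "drive_tool", "data": {"motion": [[[0.05,0.002,-0.001,0,0.075],[0.1,0.002,-0.001,0,0.075],[0.134,0.002,-0.001,0,0.075],[0.134,0.002,-0.001,0,0.075],[0.134,0.002,-0.001,0,0.045],[0.134,0.002,-0.001,0,0.045],[0.134,0.002,-0.001,0,0.045],[0.134,0.002,-0.001,0,0.045]]]}}

```text
time_s: 44.62
ee_pos: [0.52, 0.3703, 0.0448]
tcp_rot: [0.002, 0.701, -0.0, 0.713]
wrist_force: [-2.2, -2.0, 6.1]
opening: 0.0474
```

{"op": "drive_tool", "data": {"motion": [[[0,0,0,0,0.03],[0,0,0,0,0.03],[0,0,0,0,0.03],[-0.03,0,0,0,0.03],[-0.07,0,0,0,0.03],[-0.13,0,0,0,0.03],[-0.13,0,0,0,0.03],[-0.13,0,0,0,0.03]]]}}

```text
time_s: 45.62
ee_pos: [0.5174, 0.3697, 0.1737]
tcp_rot: [0.001, 0.702, -0.0, 0.712]
wrist_force: [0.0, -0.3, -4.2]
opening: 0.0473
```

```bash
python3 scan.py g .565 -.30 .175 0
```

```text
463 [ 0.4651 -0.2504  0.0598] [ 0.4648 -0.2507  0.0595]
464 [ 0.4652 -0.3451  0.0596] [ 0.4655 -0.3453  0.0595]
at 45.675 [0.5172 0.3696 0.173 ] yaw -0.14 q6 0.44 op 0.0469 F [-0.2  0.4 -3.3]
shift mm [  -2.  -669.5   49.5] turn -0.14
```

{"op": "drive_tool", "data": {"motion": [[[0,-0.06,0.004,0,0.03],[0,-0.12,0.009,0,0.03],[0,-0.18,0.013,0,0.03],[0,-0.24,0.018,0,0.03],[0,-0.3,0.022,0,0.03],[0,-0.36,0.026,0,0.03],[0,-0.36,0.026,0,0.03],[0,-0.36,0.026,0,0.03]]]}}

```text
time_s: 46.68
ee_pos: [0.5418, 0.0099, 0.1718]
tcp_rot: [0.002, 0.703, -0.0, 0.711]
wrist_force: [-0.2, 0.6, -2.5]
opening: 0.0472
```

{"op": "drive_tool", "data": {"motion": [[[0,-0.06,0.004,0,0.03],[0,-0.12,0.009,0,0.03],[0,-0.18,0.013,0,0.03],[0,-0.24,0.018,0,0.03],[0,-0.3,0.022,0,0.03],[0,-0.31,0.023,0,0.03],[0,-0.31,0.023,0,0.03],[0,-0.31,0.023,0,0.03]]]}}

```text
time_s: 47.68
ee_pos: [0.5644, -0.2981, 0.1714]
tcp_rot: [0.001, 0.703, 0.001, 0.711]
wrist_force: [-0.3, -0.1, -3.7]
opening: 0.0475
```

```bash
python3 scan.py h .565 -.30 .044 0
```

```text
1271 [0.4661 0.4563 0.0611] [0.4644 0.4554 0.0609]
at 47.725 [ 0.5644 -0.2983  0.1716] yaw -0.04 q6 -0.67 op 0.0472 F [ 0.  -0.6 -2.9]
shift mm [127.6  -2.   -0.7] turn -0.04
```

{"op": "drive_tool", "data": {"motion": [[[0.05,0,0,0,0.03],[0.09,0,0,0,0.03],[0.115,0,0,0,0.03],[0.125,0,0,0,0.03],[0.127,0,0,0,0.03],[0.127,0,0,0,0.03],[0.127,0,0,0,0.03]]]}}

```text
time_s: 48.6
ee_pos: [0.5661, -0.2982, 0.0456]
tcp_rot: [0.001, 0.703, 0.0, 0.711]
wrist_force: [-0.6, 0.3, -3.0]
opening: 0.0472
```

{"op": "drive_tool", "data": {"motion": [[[0.001,0,0,0,0.068],[0.001,0,0,0,0.068],[0.001,0,0,0,0.068],[-0.03,0,0,0,0.068],[-0.08,0,0,0,0.068],[-0.13,0,0,0,0.068],[-0.13,0,0,0,0.068],[-0.13,0,0,0,0.068]]]}}

```text
time_s: 49.6
ee_pos: [0.5642, -0.2982, 0.1748]
tcp_rot: [0.001, 0.703, 0.0, 0.711]
wrist_force: [0.3, 0.0, 0.1]
opening: 0.0678
```

```bash
python3 scan.py i .424 -.06 .16 0;python3 - <<'E'
from h import *
from cell import r
c=r.read_camera("wrist");cv2.imwrite("pics/w21.png",c["image"][:,:,::-1])
E
```

```text
1263 [0.4662 0.4563 0.0614] [0.4649 0.4555 0.061 ]
at 49.65 [ 0.5641 -0.298   0.1742] yaw -0.04 q6 -0.67 op 0.0678 F [-0.4  0.5 -0.1]
shift mm [  13.4  237.9 -140.4] turn -0.04
```

View pics/t_i.png

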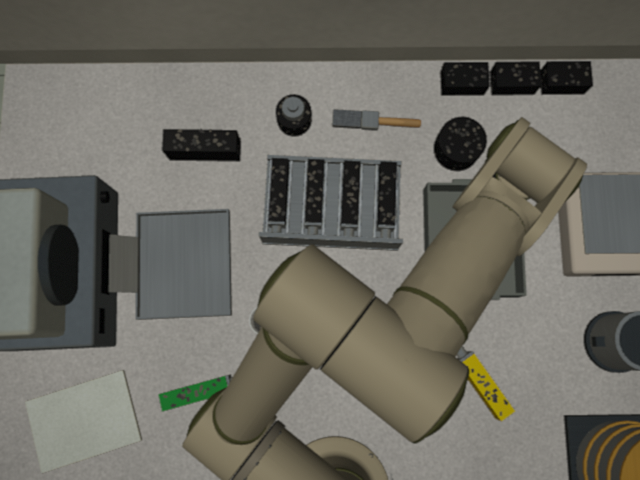

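View pics/w21.png

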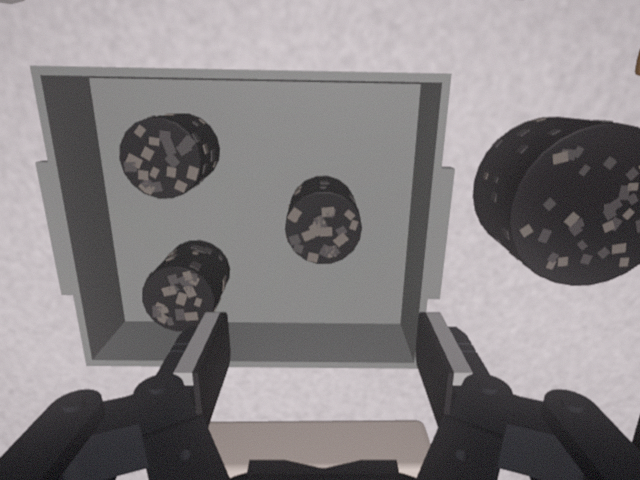

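```bash
python3 - <<'E'
from e import *
from cell import r
c=dict(np.load("top0.npz"));ray=rays(c)
print("ball",ray(331.4,280,.092)); g=lambda X,Y:(250+X/3.6,145+Y/3.6)
for X,Y in [(180,450),(290,460),(280,540),(172,530)]: print("base",ray(*g(X,Y),.022))
P=pts(c);z=P[...,2];x,y=P[...,0],P[...,1]
m=(z>.085)&(z<.12)&(x>.38)&(x<.47)&(abs(y)<.06);print(m.sum(),P[m].mean(0))
go(r.state(),.424,-.05,.175,0)
E
```

```text
ball [0.4272 0.0038 0.092 ]
base [0.4573 0.0694 0.022 ]
base [0.4506 0.004  0.022 ]
base [0.4031 0.0106 0.022 ]
base [0.4097 0.0744 0.022 ]
130 [0.42615909 0.00420458 0.10076061]
at 49.7 [ 0.5641 -0.2981  0.1741] yaw -0.04 q6 -0.67 op 0.0678 F [ 0.6 -0.4 -0. ]
shift mm [  -1.6  248.  -140.2] turn -0.04
```

{"op": "drive_tool", "data": {"motion": [[[0,0.05,-0.028,0,0],[0,0.1,-0.055,0,0],[0,0.15,-0.08,0,0],[0,0.2,-0.11,0,0],[0,0.248,-0.135,0,0],[0,0.248,-0.135,0,0],[0,0.248,-0.135,0,0]]]}}

```text
time_s: 50.58
ee_pos: [0.4294, -0.0503, 0.1731]
tcp_rot: [0.001, 0.704, 0.001, 0.71]
wrist_force: [0.1, -0.1, -0.1]
opening: -0.0
```

```bash
python3 - <<'E'
from e import *
from cell import r
go(r.state(),.430,-.05,.094,0)
E
```

```text
at 50.575 [ 0.4294 -0.0503  0.1731] yaw -0.03 q6 -0.40 op -0.0000 F [ 0.1 -0.1 -0.1]
shift mm [79.1  0.  -0.2] turn -0.03
```

{"op": "drive_tool", "data": {"motion": [[[0.045,0,0,0,0],[0.08,0,0,0,0],[0.08,0,0,0,0],[0.08,0.02,0,0,0],[0.08,0.04,0,0,0],[0.08,0.055,0,0,0],[0.08,0.07,0,0,0],[0.08,0.08,0,0,0]]]}}

```text
time_s: 51.58
ee_pos: [0.4381, 0.0271, 0.1042]
tcp_rot: [-0.002, 0.696, -0.002, 0.718]
wrist_force: [-15.2, -3.9, 95.0]
opening: -0.0003
```

{"op": "drive_tool", "data": {"motion": [[[0,0.01,0,0,0],[0,0.017,0,0,0],[0,0.022,0,0,0],[0,0.025,0,0,0],[0,0.025,0,0,0]]]}}

```text
time_s: 52.2
ee_pos: [0.4403, 0.0518, 0.1057]
tcp_rot: [-0.001, 0.694, -0.002, 0.72]
wrist_force: [4.3, -0.5, 7.8]
opening: -0.0001
```

```bash
python3 - <<'E'
from e import *
from cell import r
c=r.read_camera("side");crop(c["image"],230,350,200,300,6,"pics/s30.png")
c=r.read_camera("wrist");cv2.imwrite("pics/w30.png",c["image"][:,:,::-1])
go(r.state(),.430,.06,.094,0)
E
```

```text
at 52.3 [0.4403 0.0517 0.1057] yaw -0.04 q6 -0.15 op -0.0001 F [4.  1.2 8.1]
shift mm [ 11.3   8.3 -10.7] turn -0.04
```

View pics/s30.png

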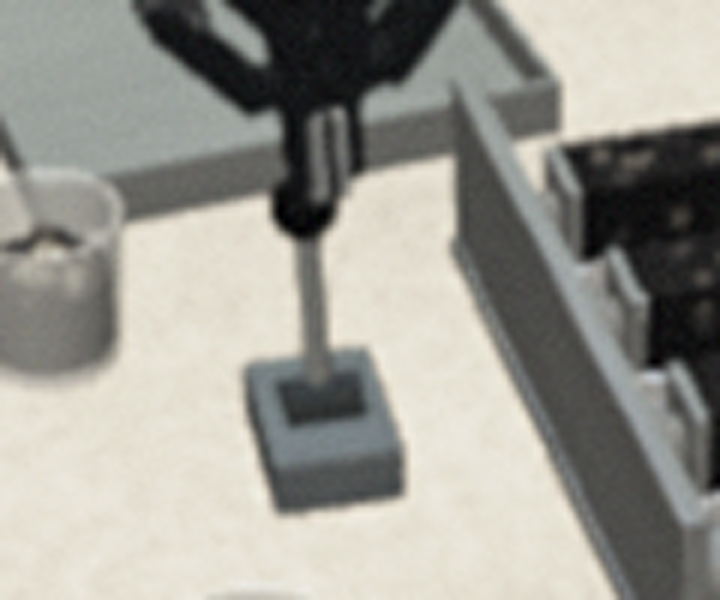

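View pics/w30.png

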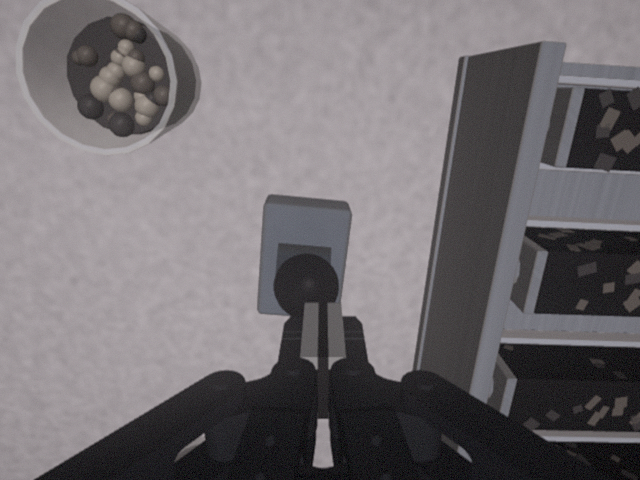

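```bash
python3 - <<'E'
from e import *
from cell import r
c=r.read_camera("wrist");P=pts(c)
for u,v in [(307,280),(307,290),(290,285),(320,285),(311,310),(311,350),(335,320),(300,345),(310,262)]: print(u,v,P[v,u].round(4))
c=r.read_camera("side");P=pts(c);cv2.imwrite("pics/s31.png",cv2.resize(c["image"][170:290,230:350,::-1],None,fx=5,fy=5,interpolation=cv2.INTER_CUBIC))
for X,Y in [(300,215),(300,195),(330,180),(330,195),(350,160),(312,300)]:
    u,v=230+X//6,200+Y//6; print(u,v,P[v,u].round(4))
s=r.state();print(s["wrist_force"],s["moment"],s["ee_pos"],R.from_quat(s["tcp_rot"]).as_matrix()[:,0])
E
```

```text
307 280 [0.4351 0.0696 0.1085]
307 290 [0.4351 0.0663 0.11  ]
290 285 [0.4288 0.0676 0.1083]
320 285 [0.4399 0.0674 0.1083]
311 310 [0.4364 0.063  0.119 ]
311 350 [0.4362 0.0631 0.1434]
335 320 [0.4443 0.0635 0.1271]
300 345 [0.4327 0.0591 0.1346]
310 262 [0.4363 0.074  0.102 ]
280 235 [0.4317 0.0515 0.1032]
280 232 [0.4336 0.057  0.1072]
285 230 [0.4415 0.0444 0.1184]
285 232 [0.4405 0.0413 0.1154]
288 226 [0.449  0.0457 0.1263]
282 250 [0.4336 0.047  0.0657]
[4.60016113 0.79346872 8.4379308 ] [ 0.25108399 -0.69703481 -0.03954959] [0.44027602 0.05170908 0.1056891 ] [ 0.03569083 -0.0045231  -0.99935264]
```

View pics/s31.png

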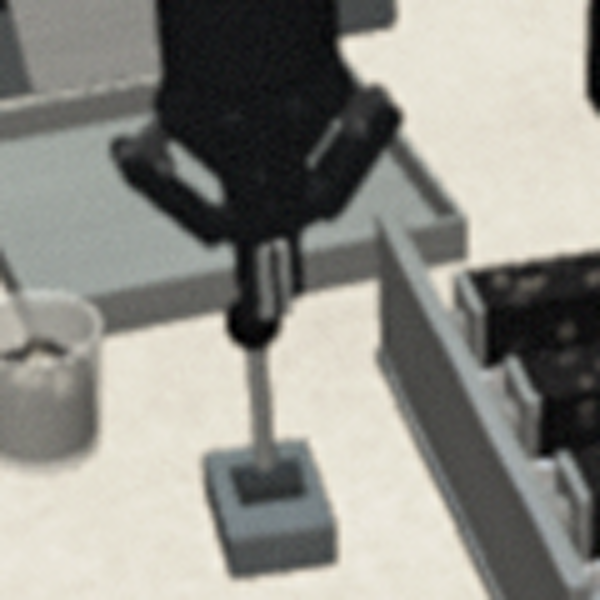

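{"op": "drive_tool", "data": {"motion": [[[-0.01,0,0,0,0],[-0.03,0,0,0,0],[-0.06,0,0,0,0],[-0.06,0,0,0,0]]]}}

```text
time_s: 52.9
ee_pos: [0.439, 0.0517, 0.1677]
tcp_rot: [-0.001, 0.693, -0.002, 0.721]
wrist_force: [-0.7, -0.0, -0.5]
opening: -0.0002
```

```bash
python3 - <<'E'
from e import *
from cell import r
c=r.read_camera("side");P=pts(c);cv2.imwrite("pics/s32.png",cv2.resize(c["image"][170:290,230:350,::-1],None,fx=5,fy=5,interpolation=cv2.INTER_CUBIC))
for v in range(195,260,2): print(v,P[v,285].round(4),P[v,281].round(4),P[v,289].round(4))
s=r.state();print(s["wrist_force"],s["moment"],s["ee_pos"],R.from_quat(s["tcp_rot"]).as_matrix()[:,0])
E
```

```text
195 [0.4426 0.0377 0.209 ] [0.4349 0.041  0.2087] [0.5486 0.3717 0.0082]
197 [0.4448 0.0461 0.1993] [0.4355 0.0439 0.2023] [0.5444 0.3579 0.0102]
199 [0.4429 0.0399 0.1982] [0.4355 0.0443 0.1972] [0.5422 0.351  0.0082]
201 [0.4437 0.0434 0.1913] [0.4355 0.045  0.192 ] [0.4534 0.0465 0.1876]
203 [0.4435 0.0431 0.1866] [0.4342 0.0409 0.1897] [0.5358 0.3302 0.0085]
205 [0.443  0.0418 0.1825] [0.4343 0.0419 0.1842] [0.5311 0.3146 0.012 ]
207 [0.4435 0.0444 0.176 ] [0.434  0.0416 0.1796] [nan nan nan]
209 [0.5188 0.3116 0.0039] [0.5082 0.3128 0.0054] [0.5275 0.3037 0.0066]
211 [0.5147 0.2977 0.0065] [0.5048 0.3011 0.0066] [0.5267 0.3015 0.0019]
213 [0.5114 0.2869 0.0073] [0.5028 0.2946 0.0047] [0.5222 0.2868 0.0052]
215 [0.5089 0.2788 0.0064] [0.4976 0.2767 0.01  ] [0.5176 0.2716 0.0088]
217 [0.5071 0.2732 0.004 ] [0.4969 0.2748 0.0052] [0.5165 0.2683 0.0049]
219 [0.5022 0.2562 0.0089] [0.4948 0.268  0.0035] [0.5118 0.2529 0.0089]
221 [0.4926 0.2229 0.0247] [0.4823 0.223  0.0268] [0.502  0.2197 0.0246]
223 [0.4919 0.2212 0.0199] [0.4822 0.2238 0.0205] [0.5021 0.2206 0.0181]
225 [0.4926 0.
[... 814 characters left out ...]
8] [ 0.4812  0.1549 -0.0015]
247 [0.4683 0.1455 0.0016] [0.4322 0.0493 0.0726] [0.4777 0.1436 0.0007]
249 [ 0.4673  0.1428 -0.0022] [0.4328 0.0523 0.0651] [0.4742 0.132  0.0032]
251 [0.4635 0.1297 0.0014] [0.4315 0.0482 0.0626] [ 0.4752  0.136  -0.0055]
253 [0.4611 0.1221 0.0011] [0.431  0.047  0.0582] [0.4703 0.1197 0.0006]
255 [0.4586 0.1137 0.0016] [0.4309 0.0475 0.0524] [ 0.4683  0.1133 -0.0005]
257 [ 0.4577  0.1114 -0.0025] [0.4293 0.0425 0.0506] [0.4569 0.0741 0.0227]
259 [0.4445 0.0646 0.0266] [0.4285 0.0403 0.0468] [0.4534 0.0626 0.0257]
[-0.53201341 -0.05622422 -0.26315883] [-0.01029537 -0.00426868  0.01527617] [0.43830946 0.05182629 0.16637538] [ 0.0367079  -0.00470073 -0.99931498]
```

View pics/s32.png

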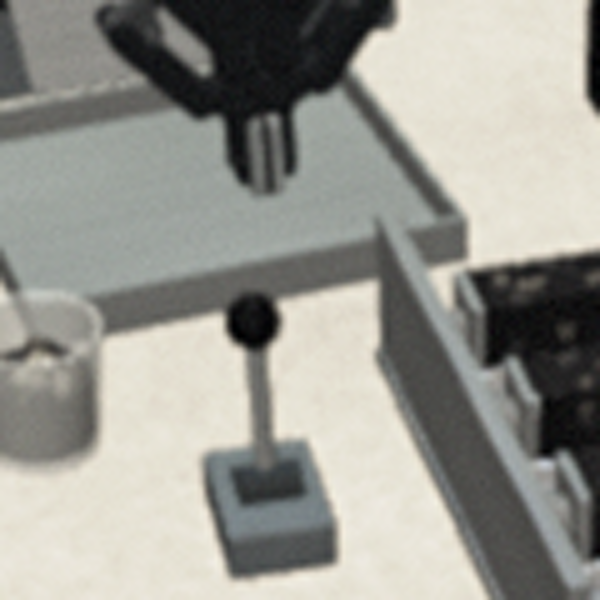

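```bash
python3 - <<'E'
from e import *
s=dict(np.load("side0.npz"));K=s["intrinsics"];Q=R.from_quat(s["rotation"]).as_matrix();e=s["eye"]
def ry(u,v,y):
    d=Q@np.array([(u-K[0,2])/K[0,0],(v-K[1,2])/K[1,1],1]);return (e+d*(y-e[1])/d[1]).round(4)
for Y in (365,437): print(ry(290+425/5,180+Y/5,-.062),ry(290+425/5,180+Y/5,-.07))
print("now tip",ry(230+265/5,170+190/5,.0408))
print("beam -39 top edge under? ",ry(290+300/5,180+447/5,-.0588))
E
```

```text
[ 0.609  -0.062   0.0884] [ 0.6052 -0.07    0.0946]
[ 0.6111 -0.062   0.0496] [ 0.6073 -0.07    0.0561]
now tip [0.4381 0.0408 0.1767]
beam -39 top edge under?  [ 0.5538 -0.0588  0.0563]
```

{"op": "drive_tool", "data": {"motion": [[[0,-0.025,0,0,0],[0,-0.05,0,0,0],[0,-0.05,0,0,0],[0.03,-0.05,-0.004,0,0],[0.055,-0.05,-0.007,0,0],[0.055,-0.05,-0.007,0,0]]]}}

```text
time_s: 53.7
ee_pos: [0.432, 0.0025, 0.11]
tcp_rot: [-0.001, 0.696, -0.001, 0.718]
wrist_force: [-0.2, 0.1, 0.8]
opening: 0.0004
```

```bash
python3 - <<'E'
from e import *
from cell import r
c=r.read_camera("side");P=pts(c);cv2.imwrite("pics/s33.png",cv2.resize(c["image"][170:290,230:350,::-1],None,fx=5,fy=5,interpolation=cv2.INTER_CUBIC))
go(r.state(),.433,.0,.075,0)
E
```

```text
at 53.75 [0.433  0.0022 0.1112] yaw -0.04 q6 -0.27 op -0.0000 F [-0.4 -0.6  0.3]
shift mm [36.2 -2.  -1.2] turn -0.04
```

View pics/s33.png

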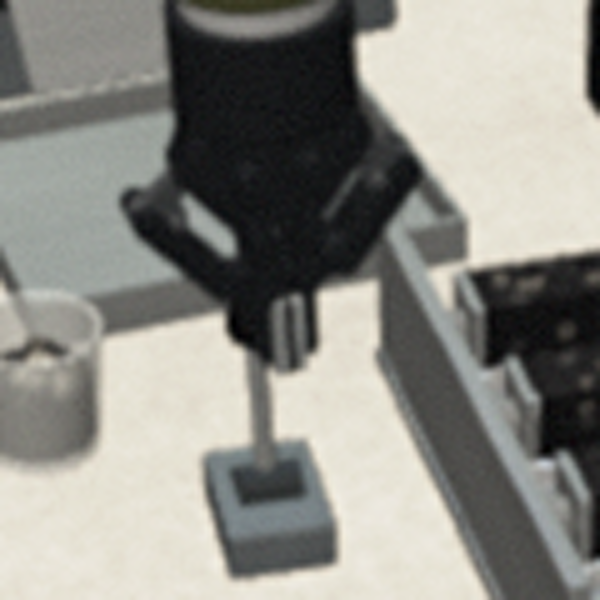

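{"op": "drive_tool", "data": {"motion": [[[0.02,0,-0.001,0,0],[0.035,0,-0.001,0,0],[0.035,0,-0.001,0,0],[0.035,0,-0.001,0,0]]]}}

```text
time_s: 54.25
ee_pos: [0.4339, 0.002, 0.0773]
tcp_rot: [-0.001, 0.694, -0.002, 0.72]
wrist_force: [0.2, 0.2, 0.7]
opening: -0.0001
```

{"op": "drive_tool", "data": {"motion": [[[0,0.015,0,0,0],[0,0.03,0,0,0],[0,0.03,0,0,0]]]}}

```text
time_s: 54.62
ee_pos: [0.4338, 0.0333, 0.0773]
tcp_rot: [-0.002, 0.694, -0.001, 0.72]
wrist_force: [-0.2, -0.0, 0.2]
opening: -0.0
```

{"op": "drive_tool", "data": {"motion": [[[0,0.008,0,0,0],[0,0.014,0,0,0],[0,0.014,0,0,0]]]}}

```text
time_s: 55.0
ee_pos: [0.4337, 0.0476, 0.0772]
tcp_rot: [-0.002, 0.694, -0.001, 0.72]
wrist_force: [0.3, -0.1, 0.0]
opening: -0.0
```

```bash
python3 - <<'E'
from e import *
from cell import r
c=r.read_camera("side");P=pts(c);cv2.imwrite("pics/s34.png",cv2.resize(c["image"][170:290,230:350,::-1],None,fx=5,fy=5,interpolation=cv2.INTER_CUBIC))
c=r.read_camera("wrist");cv2.imwrite("pics/w34.png",c["image"][:,:,::-1])
go(r.state(),.433,.06,.075,0)
E
```

```text
at 55.1 [0.4337 0.0473 0.0772] yaw 0.10 q6 -0.17 op -0.0002 F [ 0.5 -0.4 -0.6]
shift mm [ 2.1 12.7 -0.8] turn 0.10
```

View pics/s34.png

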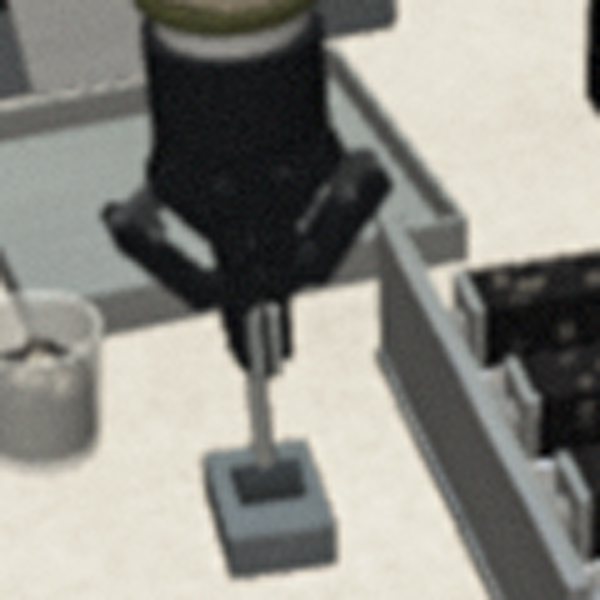

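View pics/w34.png

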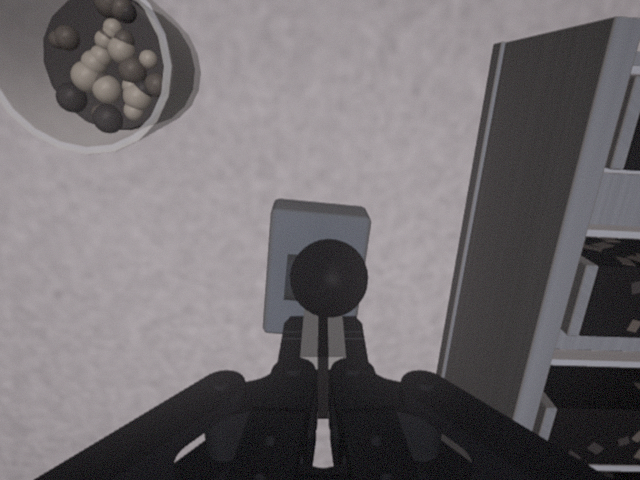

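{"op": "drive_tool", "data": {"motion": [[[0,0.005,0,0,0],[0,0.008,0,0,0],[0,0.008,0,0,0]]]}}

```text
time_s: 55.48
ee_pos: [0.4338, 0.0543, 0.0771]
tcp_rot: [-0.003, 0.694, -0.002, 0.72]
wrist_force: [-0.7, -11.5, -1.7]
opening: 0.0004
```

{"op": "drive_tool", "data": {"motion": [[[0,0.004,0,0,0],[0,0.006,0,0,0],[0,0.006,0,0,0]]]}}

```text
time_s: 55.85
ee_pos: [0.4339, 0.0552, 0.0771]
tcp_rot: [-0.008, 0.694, -0.004, 0.72]
wrist_force: [-4.9, -45.3, -0.6]
opening: -0.0002
```

```bash
python3 - <<'E'
from e import *
from cell import r
c=r.read_camera("side");P=pts(c);cv2.imwrite("pics/s35.png",cv2.resize(c["image"][170:290,230:350,::-1],None,fx=5,fy=5,interpolation=cv2.INTER_CUBIC))
go(r.state(),.433,.06,.075,0)
E
```

```text
at 55.9 [0.4339 0.0552 0.0771] yaw 0.32 q6 -0.13 op -0.0000 F [ -5.3 -44.1  -0.9]
shift mm [ 2.   4.9 -1. ] turn 0.32
```

View pics/s35.png

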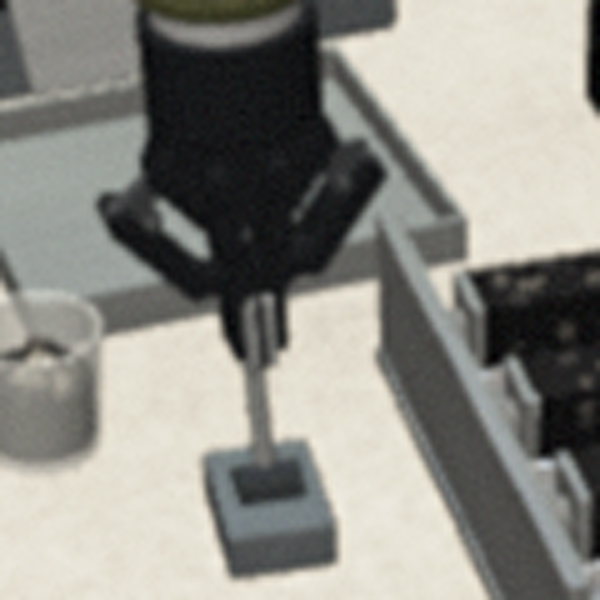

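{"op": "drive_tool", "data": {"motion": [[[0,-0.01,0,0,0],[0,-0.025,0,0,0],[0,-0.04,0,0,0],[-0.04,-0.05,0,0,0],[-0.1,-0.06,0,0,0],[-0.15,-0.12,0,0,0],[-0.15,-0.18,0,0,0],[-0.15,-0.2,0,0,0]]]}}

```text
time_s: 56.9
ee_pos: [0.4294, -0.1451, 0.2314]
tcp_rot: [-0.008, 0.694, -0.005, 0.72]
wrist_force: [-0.0, 0.5, -0.1]
opening: -0.0
```

```bash
python3 - <<'E'
from e import *
from cell import r
c=r.read_camera("top");P=pts(c);cv2.imwrite("pics/t40.png",c["image"][:,:,::-1]);np.savez("t40.npz",**c)
c2=r.read_camera("side");cv2.imwrite("pics/s40.png",cv2.resize(c2["image"][120:420,180:500,::-1],None,fx=2,fy=2,interpolation=cv2.INTER_CUBIC))
x,y,z=P[...,0],P[...,1],P[...,2]
m=(z>.085)&(z<.12)&(x>.38)&(x<.47)&(abs(y)<.12)&(y>0);print("ball",m.sum(),P[m].mean(0))
go(r.state(),.433,-.16,.075,0)
E
```

```text
ball 130 [0.43416    0.07918347 0.10074721]
at 57.0 [ 0.4294 -0.1449  0.2306] yaw 0.12 q6 -0.59 op 0.0002 F [-0.2 -0.5  0.5]
shift mm [155.8 -12.3  -2. ] turn 0.12
```

View pics/t40.png

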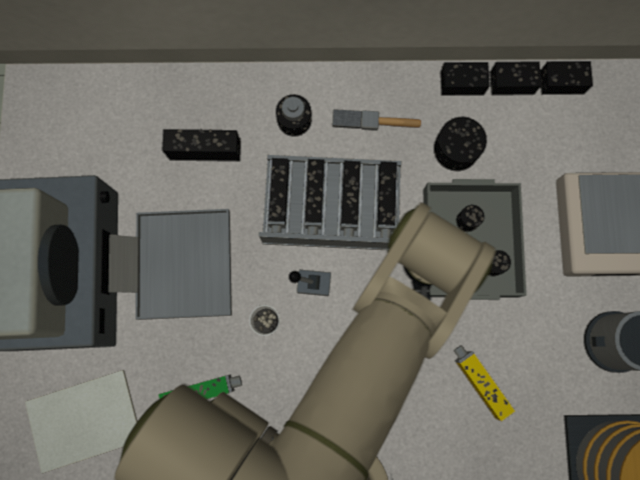

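View pics/s40.png

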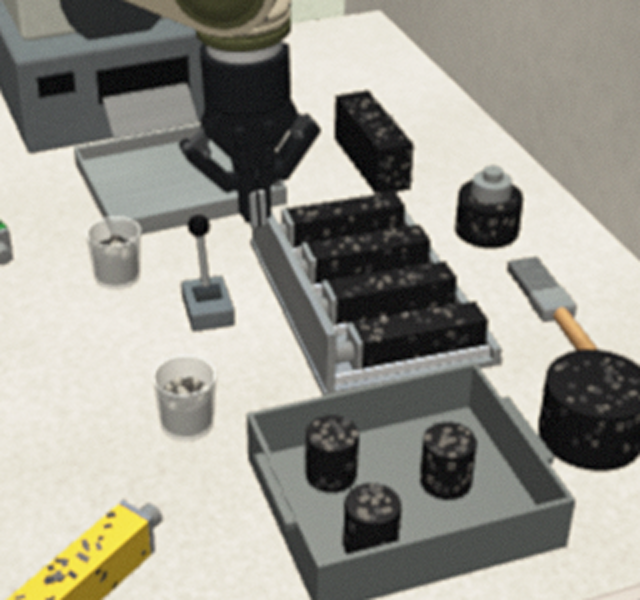

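```bash
python3 - <<'E'
from h import *
c=dict(np.load("t40.npz"));P=pts(c);x0,y0,th=.6106,-.0019,-.0588
C=np.array([[np.cos(th),-np.sin(th)],[np.sin(th),np.cos(th)]])
L=(P[...,:2]-[x0,y0])@C;z=P[...,2];col=c["image"].max(-1)<75
for cy in (.117,.039,-.039,-.117):
    m=(abs(L[...,1]-cy)<.013)&(z>.03)&(z<.09)&col
    o=[]
    for a,b in [(-.045,-.015),(-.015,.03),(.03,.075)]:
        k=m&(L[...,0]>a)&(L[...,0]<b); o.append((k.sum(),z[k].mean().round(4)))
    print(cy,o,"xrange",np.percentile(L[...,0][m],[1,99]).round(4),"ymid",np.median(L[...,1][m]).round(4))
E
```

```text
0.117 [(np.int64(157), np.float64(0.0548)), (np.int64(241), np.float64(0.0546)), (np.int64(240), np.float64(0.0546))] xrange [-0.2899  0.2172] ymid 0.1174
0.039 [(np.int64(162), np.float64(0.0548)), (np.int64(245), np.float64(0.0547)), (np.int64(236), np.float64(0.0546))] xrange [-0.1941  0.0806] ymid 0.0384
-0.039 [(np.int64(168), np.float64(0.0546)), (np.int64(242), np.float64(0.0548)), (np.int64(242), np.float64(0.0548))] xrange [-0.0996  0.0798] ymid -0.0393
-0.117 [(np.int64(172), np.float64(0.0549)), (np.int64(245), np.float64(0.0545)), (np.int64(243), np.float64(0.0544))] xrange [-0.0996  0.0813] ymid -0.117
```

All four beam tops lie level at 55 mm, the height of a fully seated beam. Three cores stand in the tote, the lever is fully over and the arm is clear, so I'm handing in.

```bash
python3 -c "
from cell import r
print(r.hand_in())"
```

```text
the job is handed in; nothing more can be done
None
```

The whole job is done and handed in at about 57 s of the 210 s allowed.

**Beams:** Four beams were in the rack, and one already pointed the right way. I lifted out the other three, turned them end for end and set them back in their own slots. At the end the top faces measured 54–55 mm high from end to end on all four, so they lie fully down. The pictures show every stud pointing at the tall end plate.

**Cores:** The tray held three cores. All three now stand in the tote and the tray is empty.

**Lever:** I threw it last. The ball moved about 75 mm of the expected 76.7 mm and was pushed firmly against its stop.

**What did not go smoothly:**
- **Missed grip:** My first grip on the outermost beam (y = −117 mm slot) slipped off, because the lift started before the grip was firm. The beam stayed in its slot and the second try worked.
- **Shallow grips:** The camera put the fingertips about level with the TCP or slightly above it, not 19 mm ahead as specified. The grips were shallower than I planned.
- **Force on the lever:** Because of that mismatch, the closed fingertips came down on the lever ball during the first push. The wrist force read 95 N at the end of that move. It could have been higher in between, where I have no reading, so I can't rule out that it passed the 120 N limit. The second push, from the side, ended at about 45 N against the stop.

I left the other samples, jars and tools alone, and the last pictures show nothing out of place.

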